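Pack the gilding kit into its caddy

TASK

Pack the four pieces of the gilding kit into the wooden caddy, each sitting fully down in its own recess: the little corked white pot upright in the round well, the squat wide glass jar upright in the square cell, the grey block eraser lying flat in the short slot, and the burnisher (pale wooden handle, brass ferrule, stone tip) lying in the middle of the long trough, either way round. Set the pot and the jar down gently, do not drop them. The slim tall glass jar and the brown paint brush look similar but are not part of the kit: leave them standing and lying where they are.

Things in the scene. Friction and masses are not known exactly. Their poses are not given: they have to be found in the camera images.
- gilt_pot: small white round pot with a brown cork, 42 mm across at its widest, body up to 37 mm, 46 mm high over the cork, the body narrows towards the cork; origin at the centre of its underside, z up
- squat_jar: the squat wide round glass jar with a pale grey screw lid, 50 mm across, 52 mm high (lid from 42 mm up, 49 mm across); origin at the centre of its underside, z up
- block_eraser: dark grey block eraser, 20 x 44 x 15 mm (x, y, z); origin at the centre of its underside, its length along its y
- burnisher: burnisher, 13 x 149 x 13 mm (x, y, z), a pale wooden handle towards its +y, brass ferrule and stone tip towards its -y; origin under the middle of its length; lies along its y; the handle, from the origin to 74 mm along +y, is the part to grip (20 mm along +y is near its balance point)
- slim_jar: look-alike, to be left alone: slim tall round glass jar with a black screw lid, 42 mm across, 58 mm high; origin at the centre of its underside
- brown_brush: look-alike, to be left alone: dark red-brown paint brush, 12 x 173 x 12 mm, thin bristle end; origin under the middle of its length, lies along its y
- trough (a point): centre of the floor of the caddy's long trough, 17 mm above the bench; trough 181 mm long along this y, 31 mm wide, 5 mm deep. The caddy is a fixed wooden tray 140 x 254 mm, rim 24 mm high, brass handle at each end; three 78 mm inserts stand in a row, in any order, 80 mm apart, 64 mm beside the trough towards this +x, tops flush with it
- round_well: fixed insert in the caddy, a wooden block 78 x 78 x 16 mm with a round well 61 mm across and 12 mm deep in its middle; origin at the centre of its underside (6 mm above the bench), the well's floor is 4 mm above the origin, the top 16 mm above it; floor lined with grey felt
- square_cell: fixed insert in the caddy, a wooden block 78 x 78 x 16 mm with a square cell 68 x 68 mm, 12 mm deep; origin at the centre of its underside (6 mm above the bench), the cell's floor is 4 mm above the origin, the top 16 mm above it; floor lined with grey felt
- short_slot: fixed insert in the caddy, a wooden block 78 x 78 x 16 mm with a slot 61 mm long along its y, 35 mm wide along x and 5 mm deep; origin at the centre of its underside (6 mm above the bench), the slot's floor is 11 mm above the origin, the top 16 mm above it; floor lined with grey felt

How it is judged:
By the outcome, as a careful person would: the job done as asked, in the order asked, and still so for the second after the job is handed in, with the robot touching nothing.
It also fails if it takes over 104 s, if anything falls off the work surface, if the arm or the gripper's body presses on something with over 40 N, if the wrist force passes 120 N, or if a joint passes its speed limit or range.

ROBOT

A 6-joint arm with a two-finger parallel gripper is mounted at the origin on a cart in front of the work surface, level with it; the furniture and walls round the work are solid. World frame = base frame: x ahead of the robot, y to its left, z up, the work surface at z = 0. Lengths are in mm, angles in rad, forces in N, time in s.
With the tool pointing down it reaches from about 375 to 825 mm from the base axis. Payload 5.5 kg.
Tool frame: the origin (TCP) lies between the finger pads; the fingertips stand 22 mm ahead of it and the grasp point (between the pads) lies 3 mm ahead of it; z points along the fingers, y is the line along which they close (so a half turn about z gives the same grasp; the last joint's range is limited). The gripper opens to 85 mm and grips with 20 to 120 N. Pads are 22 mm wide; open, the fingers measure 114 mm over their backs; the gripper's body (76 mm by 85 mm) begins 54 mm behind the grasp point. The pads swing forward as they close: fully open they stand 13 mm farther back than shut.
Start: joints at [-1.329, 0.314, -0.047, 1.21, 0, 1.571], TCP at [143.667, -582.542, 253.299] pointing down, gripper open.
Joint ranges: [-2.67, 2.67], [-0.69, 1.73], [-1.03, 1.25], [-2.08, 2.16], [-1.42, 1.45], [-3.14, 3.14]. Speed limits (rad/s): [2.39, 2.39, 3.01, 3.14, 3.14, 3.14].

INTERFACE

Orientations are given as a unit quaternion [w, x, y, z].
In Python, from plant import env, imaging gives the robot as it stands (env), with the cameras (imaging).
- The arm moves only by the shell command python3 shift.py, which reads ROWS from standard input. ROWS is a JSON object with one list for each field, all of the same length, 1 to 10, a row being the entries at one place: rx, ry, rz (a rotation vector in rad), sx, sy, sz (the shift in mm), finger_gap (the finger opening in mm); each row shifts and turns the commanded pose from where the row before left it, along the tool's axes as they then stand; what a row does not reach is not made up. A row lasts 1/10 s, in which the tool goes at most 50 mm and 0.15 rad, less where a joint would pass 70% of its speed; a pose out of reach is approached as far as the arm can. The fingers move at their own pace and stop on an object; the grip force is fixed at half the most. Time passes only in rows, so rows that do not move let the fingers close. It prints the time, the measured TCP pose, the force, the opening and the grip force at its end. Input that does not fit is refused with a message, and nothing moves.
- env.get_obs(): the state, without advancing time (a new reading comes with each control period).
- imaging.snapshot(name): name is "scene" or "side" or "wrist"; returns a dict with "image" (384x512x3 uint8, red, green, blue), "camera_matrix" (3x3 intrinsics, pixels), "k1" (the pictures are not rectified: a ray, as slopes to the right and down, at radius r is drawn at 1 + k1 r^2 times it, then the intrinsics apply), "origin" and "rotation" of the camera in the world; the wrist camera has in their place "tool_from_camera" (4x4, takes a point from camera to tool coordinates, whose origin is the TCP and whose axes are the flange's). Camera axes: x right, y down, z forward; pixel columns grow to the right and rows downward; lengths in mm; the calibration is good to about 2 mm. A picture is of the moment at which its call begins: read the wrist's pose just before it. There is no depth.
- env.sign_off(): hands the job in; it is judged then, once.
The state is a dict: "time_s": time; "q": joint angles; "joint_velocities": joint speeds; "tau": joint torques, N m; "eef_pos": TCP position; "tool_rot": TCP orientation; "contact_force": force on the tool from outside, world axes, zero at the start; "wrist_torque": the same for the moment, N m; "width": finger opening in mm; "grip_force": force on a finger pad.
Only numpy, scipy, OpenCV 4.12 (cv2) and the standard library are available. Lean on these libraries where they do the work, as an engineer would, in place of code of your own. Each camera call takes 0.05 s, during which the arm holds its last target. There are 200 camera calls.

## Working session

There is one attempt and no reset: what is moved stays moved. The work goes in short steps, Python scripts to look and compute and a shell command to move; the robot and the scene stay as the last step left them, time stands still between calls to the robot, and variables do not carry over. Pictures are saved under pics/ and viewed, at most 14 in all, crops included, and the job is handed in when it is done.

```bash
ls; mkdir -p pics; python3 - <<'E'
from plant import env, imaging
import cv2
for n in ["scene","side"]:
    s=imaging.snapshot(n); cv2.imwrite(f"pics/{n}0.png",cv2.resize(s["image"][:,:,::-1],(800,600),interpolation=cv2.INTER_CUBIC))
    print(n,s["camera_matrix"],s["k1"],s["origin"],s["rotation"])
o=env.get_obs();print(o)
s=imaging.snapshot("wrist");print(s["tool_from_camera"],s["camera_matrix"],s["k1"])
E
```

```text
pics
plant.py
shift.py
scene [[380.18311833   0.         253.29135505]
 [  0.         380.18311833 189.84680907]
 [  0.           0.           1.        ]] -0.007789427190986352 [246.42019252 555.38117869 647.4166153 ] [ 0.09199301 -0.19316318  0.89789471 -0.38472114]
side [[415.03453369   0.         255.68029164]
 [  0.         415.03453369 187.63490793]
 [  0.           0.           1.        ]] -7.158054454102644e-05 [ 404.32538247 -866.73175797  387.78570269] [-0.55574797  0.8272035  -0.07573719  0.03380003]
{'time_s': 0.1, 'q': array([-1.32900626e+00,  3.14156557e-01, -4.79712666e-02,  1.21019609e+00,
        1.82673308e-05,  1.57076117e+00]), 'joint_velocities': array([ 0.00044998, -0.00158809,  0.00220733,  0.00113737, -0.00119933,
       -0.00067169]), 'tau': array([ 7.12103410e-04, -5.40767205e+01,  3.40540874e+01,  1.11590809e-02,
        3.24403561e-05, -1.65396239e-05]), 'eef_pos': array([ 143.55484406, -582.07791853,  252.52343215]), 'tool_rot': array([-7.59319420e-04,  9.92698683e-01,  1.20618166e-01, -8.30334603e-05]), 'contact_force': array([ 0.32007608,  0.25025188, -0.48389681]), 'wrist_torque': array([-0.01178007,  0.03012349,  0.00290522]), 'grip_force': 0.0, 'width': 85.5732959936628}
[[ 1.55981419e-04 -9.66144448e-01 -2.58001707e-01  6.55355213e+01]
 [ 9.99999800e-01  3.08670604e-04 -5.51310313e-04 -2.57269171e-01]
 [ 6.12282941e-04 -2.58001569e-01  9.66144304e-01 -1.20760529e+02]
 [ 0.00000000e+00  0.00000000e+00  0.00000000e+00  1.00000000e+00]] [[301.69086543   0.         250.61799875]
 [  0.         301.69086543 192.97521324]
 [  0.           0.           1.        ]] -0.001699963875974397
```

View pics/scene0.png

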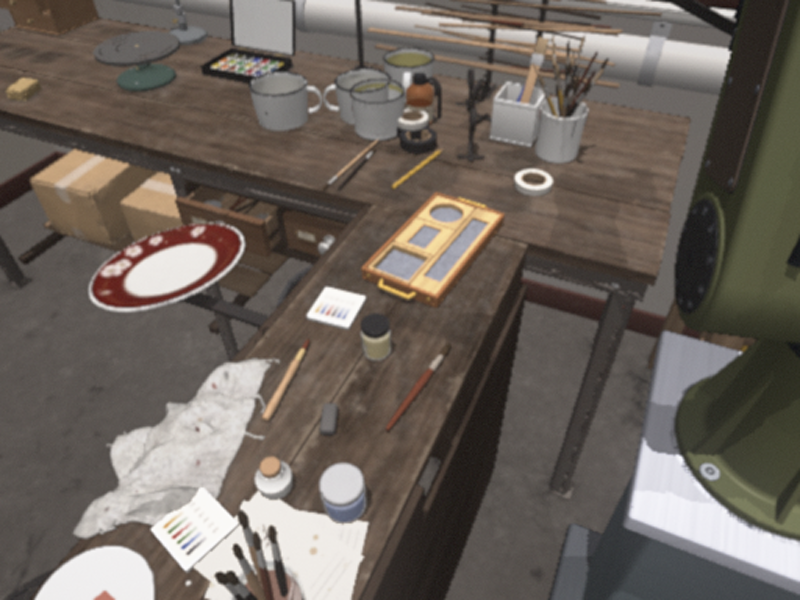

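View pics/side0.png

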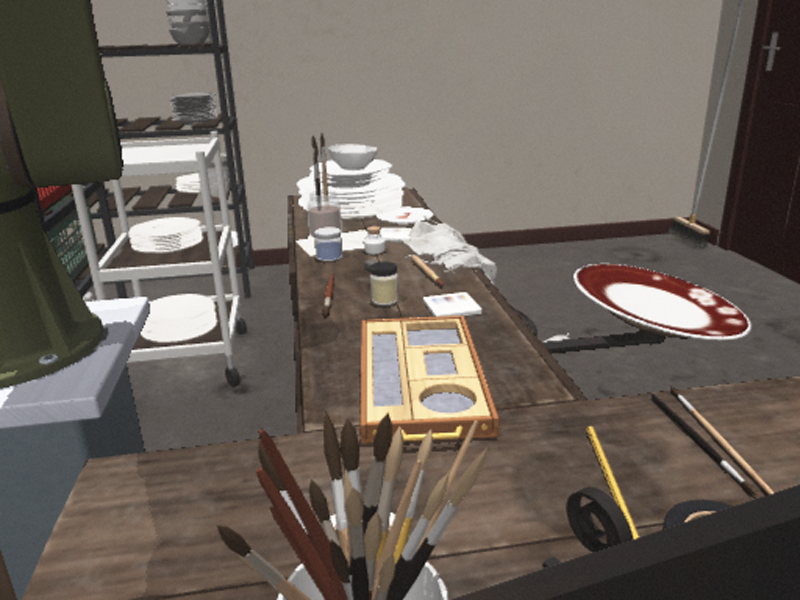

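The scene view has the caddy at (435,250), burnisher at (285,380), slim jar at (376,337), brush at (420,388), eraser at (329,418), pot at (272,478) and squat jar at (343,492). The round well is at the far end (447,213).

```bash
cat > h.py <<'E'
import numpy as np, cv2
from plant import env, imaging
from scipy.spatial.transform import Rotation as Rot
def R(q): return Rot.from_quat([q[1],q[2],q[3],q[0]]).as_matrix()
def shot(n):
    o=env.get_obs() if n=="wrist" else None
    s=imaging.snapshot(n)
    if o is not None:
        T=np.array(s["tool_from_camera"]); Rt=R(o["tool_rot"])
        s["O"]=Rt@T[:3,3]+o["eef_pos"]; s["M"]=Rt@T[:3,:3]
    else: s["O"]=np.array(s["origin"]); s["M"]=R(s["rotation"])
    s["image"]=s["image"].copy(); return s
def ray(s,uv):
    K=np.array(s["camera_matrix"]); d=(np.array(uv,float)-K[:2,2])/K[0,0]
    p=d.copy()
    for _ in range(5): p=d/(1+s["k1"]*(p@p))
    v=s["M"]@np.array([p[0],p[1],1]); return s["O"],v/np.linalg.norm(v)
def plane(s,uv,z):
    o,v=ray(s,uv); return o+v*(z-o[2])/v[2]
def tri(rays):
    A=np.zeros((3,3));b=np.zeros(3)
    for o,v in rays:
        P=np.eye(3)-np.outer(v,v);A+=P;b+=P@o
    x=np.linalg.solve(A,b); return x,max(np.linalg.norm((np.eye(3)-np.outer(v,v))@(x-o)) for o,v in rays)
def proj(s,p):
    c=s["M"].T@(np.array(p)-s["O"]);d=c[:2]/c[2];K=np.array(s["camera_matrix"])
    return d*(1+s["k1"]*(d@d))*K[0,0]+K[:2,2]
def save(s,f): cv2.imwrite(f,cv2.resize(s["image"][:,:,::-1],(800,600),interpolation=cv2.INTER_CUBIC))
def state():
    o=env.get_obs(); Rt=R(o["tool_rot"]); print("t",round(o["time_s"],2),"p",o["eef_pos"].round(1),"yaw",round(np.arctan2(Rt[1,0],Rt[0,0]),4),"tilt",Rt[:2,2].round(4),"w",round(o["width"],1),"g",round(o["grip_force"],1),"F",o["contact_force"].round(1),"q",o["q"].round(2))
    return o
E
python3 - <<'E'
from h import *
a=shot("scene");b=shot("side")
for k,u,v,z in [("well",(447,213),(447,400),22),("mid",(425,237),(440,362),22),("first",(400,263),(430,335),22),("slimtop",(376,324),(382,268),58),("jartop",(342,480),(327,234),52),("corktop",(269,462),(374,229),46),("eraser",(329,418),(374,257),8)]:
    u=np.array(u)*.64;v=np.array(v)*.64
    x,e=tri([ray(a,u),ray(b,v)]);print(k,x.round(),round(e,1),plane(a,u,z).round(),plane(b,v,z).round())
for k,u,v in [("burn",(305,345),(266,415)),("brush",(447,347),(390,428))]:
    print(k,[plane(a,np.array(x)*.64,7).round() for x in(u,v)])
state()
E
```

```text
well [ 541. -283.   17.] 0.1 [ 539. -277.   22.] [ 540. -291.   22.]
mid [ 551. -201.   18.] 1.1 [ 548. -196.   22.] [ 551. -208.   22.]
first [ 559. -121.   16.] 2.4 [ 559. -116.   22.] [ 554. -134.   22.]
slimtop [520.  49.  51.] 0.9 [518.  54.  58.] [517.  30.  58.]
jartop [451. 275.  43.] 1.9 [450. 279.  52.] [448. 243.  52.]
corktop [539. 289.  42.] 2.0 [539. 290.  46.] [535. 272.  46.]
eraser [521. 193.  18.] 3.0 [522. 187.   8.] [528. 226.   8.]
burn [array([617.,  90.,   7.]), array([600., 216.,   7.])]
brush [array([427.,  11.,   7.]), array([444., 168.,   7.])]
t 0.25 p [ 143.6 -582.3  252.9] yaw 0.2418 tilt [-0.0002  0.0008] w 85.2 g 0.0 F [ 0.1 -0.3  0.3] q [-1.33  0.31 -0.05  1.21 -0.    1.57]
```

```bash
python3 - <<'E'
from h import *
a=shot("scene");b=shot("side")
for k,u,z in [("cup base",(560,158),0),("cupbase? rim",(561,112),100),("rim2",(561,112),140),("sqholder base",(515,140),0),("coffee",(420,148),0),("iron",(470,158),0),("tape",(533,181),0)]:
    print(k,plane(a,np.array(u)*.64,z).round())
for z in(80,100,130): print("side rim",plane(b,np.array((368,580))*.64,z).round(), plane(b,np.array((355,425))*.64,z+90).round())
for u in[(565,60),(550,45),(585,50),(608,62)]:
  for v in [(334,425),(350,430),(383,430),(265,440),(230,540)]:
    x,e=tri([ray(a,np.array(u)*.64),ray(b,np.array(v)*.64)])
    if e<8:print(u,v,x.round(),round(e,1))
E
```

```text
cup base [ 404. -583.    0.]
cupbase? rim [ 419. -582.  100.]
rim2 [ 406. -499.  140.]
sqholder base [ 512. -620.    0.]
coffee [ 689. -507.    0.]
iron [ 576. -510.    0.]
tape [ 432. -475.    0.]
side rim [ 425. -570.   80.] [ 425. -540.  170.]
side rim [ 424. -590.  100.] [ 423. -570.  190.]
side rim [ 422. -619.  130.] [ 421. -615.  220.]
(565, 60) (350, 430) [ 425. -586.  199.] 5.1
(565, 60) (383, 430) [ 433. -591.  199.] 2.8
(585, 50) (334, 425) [ 406. -608.  216.] 5.6
(608, 62) (230, 540) [ 360. -641.  187.] 2.5
```

```bash
echo '{"rx":[0, 0, 0, 0, 0, 0, 0, 0, 0, 0], "ry":[0, 0, 0, 0, 0, 0, 0, 0, 0, 0], "rz":[0, 0, 0, 0, 0, 0, 0, 0, 0, 0], "sx":[42, 42, 42, 42, 42, 42, 42, 42, 42, 42], "sy":[-24, -24, -24, -24, -24, -24, -24, -24, -24, -24], "sz":[-4, -4, -4, -4, -4, -4, -4, -4, -4, -4], "finger_gap":[85, 85, 85, 85, 85, 85, 85, 85, 85, 85]}' | python3 shift.py
echo '{"rx":[0, 0, 0], "ry":[0, 0, 0], "rz":[0, 0, 0], "sx":[35, 0, 0], "sy":[-20, 0, 0], "sz":[0, 0, 0], "finger_gap":[85, 85, 85]}' | python3 shift.py
python3 - <<'E'
from h import *
state()
s=shot("wrist");save(s,"pics/w1.png")
E
```

```text
time_s: 1.35
eef_pos: [495.2, -247.3, 293.7]
tool_rot: [0.0, 0.993, 0.121, 0.0]
contact_force: [0.8, 0.0, -0.4]
width: 85.0
grip_force: 0.0
time_s: 1.65
eef_pos: [523.5, -220.4, 293.0]
tool_rot: [0.0, 0.993, 0.122, -0.0]
contact_force: [-0.0, -0.1, 0.2]
width: 85.1
grip_force: 0.0
t 1.65 p [ 523.5 -220.4  293. ] yaw 0.2439 tilt [-0.0008 -0.0002] w 85.1 g 0.0 F [-0.  -0.1  0.2] q [-0.4   0.24 -0.05  1.28 -0.    2.5 ]
```

View pics/w1.png

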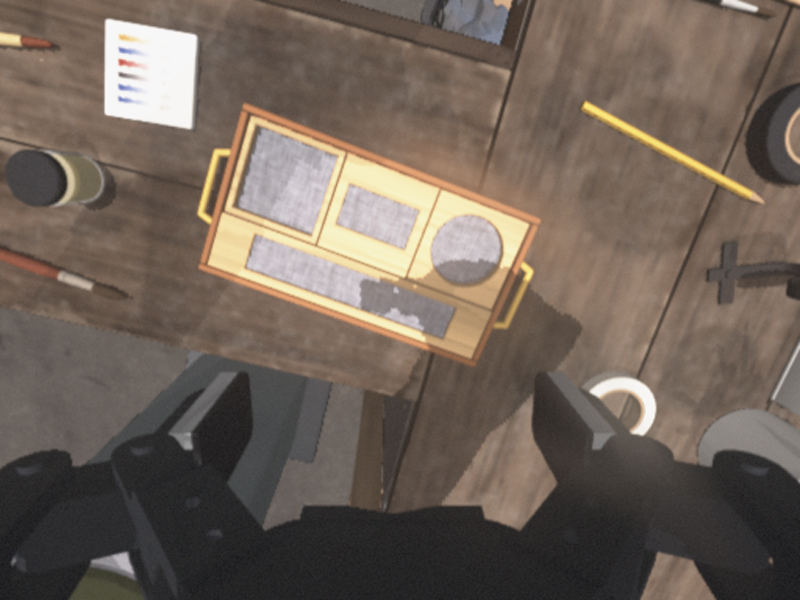

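The wrist view shows the caddy with the square cell at (290,178), slot at (378,217), round well at (467,250) and trough at (350,287). The order from +y is square cell, slot, round well.

```bash
cat > cad.py <<'E'
from h import *
import pickle
def caddy(s):
    hsv=cv2.cvtColor(s["image"],cv2.COLOR_RGB2HSV)
    m=((hsv[...,1]>95)&(hsv[...,2]>110)).astype(np.uint8)
    m=cv2.morphologyEx(m,cv2.MORPH_CLOSE,np.ones((3,3)))
    c=max(cv2.findContours(m,cv2.RETR_EXTERNAL,cv2.CHAIN_APPROX_NONE)[0],key=cv2.contourArea)
    hull=np.zeros_like(m);cv2.drawContours(hull,[cv2.convexHull(c)],-1,1,-1)
    hull=cv2.erode(hull,np.ones((9,9)))
    f=((hsv[...,1]<75)&(hull>0)).astype(np.uint8);f=cv2.morphologyEx(f,cv2.MORPH_OPEN,np.ones((3,3)))
    n,l,st,ce=cv2.connectedComponentsWithStats(f)
    out=[]
    for i in range(1,n):
        if st[i,4]>150:
            cc=cv2.findContours((l==i).astype(np.uint8),cv2.RETR_EXTERNAL,cv2.CHAIN_APPROX_NONE)[0][0]
            out.append((ce[i],st[i,4],cv2.minAreaRect(cv2.convexHull(cc))))
    return out,f
E
python3 - <<'E'
from cad import *
s=shot("wrist");pickle.dump(s,open("c1.pkl","wb"))
for c,a,r in caddy(s)[0]: print(c.round(1),a,r)
E
echo '{"rx":[0, 0, 0, 0, 0], "ry":[0, 0, 0, 0, 0], "rz":[0, 0, 0, 0, 0], "sx":[10, 10, 10, 0, 0], "sy":[-40, -40, -40, 0, 0], "sz":[0, 0, 0, 0, 0], "finger_gap":[85, 85, 85, 85, 85]}' | python3 shift.py
python3 - <<'E'
from cad import *
state();s=shot("wrist");pickle.dump(s,open("c2.pkl","wb"))
for c,a,r in caddy(s)[0]: print(c.round(1),a,r)
E
```

```text
[183.4 115.1] 3030 ((183.15000915527344, 115.05000305175781), (57.86967849731445, 55.65608215332031), 18.43494987487793)
[240.8 137.8] 3454 ((240.44891357421875, 137.3905029296875), (61.25743865966797, 60.23221206665039), 19.98310661315918)
[296.9 153.5] 2636 ((298.6394348144531, 158.49867248535156), (58.81985092163086, 57.732513427734375), 21.250505447387695)
[220.9 181. ] 3207 ((223.9718475341797, 180.2660369873047), (136.422119140625, 27.582305908203125), 19.707979202270508)
[212.  194.2] 461 ((211.0477294921875, 193.8656463623047), (121.4825210571289, 3.9551868438720703), 19.558252334594727)
time_s: 2.25
eef_pos: [523.0, -98.0, 293.6]
tool_rot: [0.0, 0.993, 0.121, 0.0]
contact_force: [1.3, -0.4, 0.4]
width: 84.8
grip_force: 0.0
t 2.25 p [523.  -98.  293.6] yaw 0.2418 tilt [ 0.0003 -0.0006] w 84.8 g 0.0 F [ 1.3 -0.4  0.4] q [-0.18  0.17 -0.14  1.26 -0.    2.71]
[274.9 138.1] 2755 ((274.894287109375, 138.4368896484375), (52.594970703125, 53.44523620605469), 21.370620727539062)
[339.3 140.9] 480 ((340.7180480957031, 141.00164794921875), (56.74449157714844, 10.421289443969727), 23.629377365112305)
[328.7 159.6] 1383 ((328.4642639160156, 160.80584716796875), (50.433555603027344, 31.2185115814209), 22.30620574951172)
[387.8 178.2] 2422 ((387.9000244140625, 179.20001220703125), (54.56005859375, 55.90169906616211), 26.56505012512207)
[354.6 173.3] 153 ((355.126953125, 172.28236389160156), (6.694286823272705, 32.60764694213867), 30.256441116333008)
[304.8 200.3] 3178 ((301.8247985839844, 197.9817352294922), (151.90476989746094, 27.424877166748047), 19.98310661315918)
```

```bash
cat > cad.py <<'E'
from h import *
import pickle
def caddy(s,th=45):
    hsv=cv2.cvtColor(s["image"],cv2.COLOR_RGB2HSV)
    lab=cv2.cvtColor(s["image"],cv2.COLOR_RGB2LAB)
    m=((hsv[...,1]>95)&(hsv[...,2]>110)).astype(np.uint8)
    m=cv2.morphologyEx(m,cv2.MORPH_CLOSE,np.ones((3,3)))
    c=max(cv2.findContours(m,cv2.RETR_EXTERNAL,cv2.CHAIN_APPROX_NONE)[0],key=cv2.contourArea)
    hull=np.zeros_like(m);cv2.drawContours(hull,[cv2.convexHull(c)],-1,1,-1)
    hull=cv2.erode(hull,np.ones((9,9)))
    b=cv2.medianBlur(lab[...,2],3)
    t,_=cv2.threshold(b[hull>0].reshape(-1,1),0,255,cv2.THRESH_OTSU)
    f=((b<=t)&(hull>0)).astype(np.uint8);f=cv2.morphologyEx(f,cv2.MORPH_OPEN,np.ones((3,3)))
    n,l,st,ce=cv2.connectedComponentsWithStats(f)
    out=[]
    for i in range(1,n):
        if st[i,4]>300:
            cc=cv2.findContours((l==i).astype(np.uint8),cv2.RETR_EXTERNAL,cv2.CHAIN_APPROX_NONE)[0][0]
            out.append((ce[i],st[i,4],cv2.minAreaRect(cv2.convexHull(cc))))
    return sorted(out,key=lambda x:x[0][0]),f
E
python3 - <<'E'
from cad import *
S=[pickle.load(open(f"c{i}.pkl","rb")) for i in(1,2)]
C=[caddy(s) for s in S]
for o,f in C:
    print(*[(c.round(1),a,np.round(r[1],1),round(r[2],1)) for c,a,r in o],sep="\n")
for (c1,_,r1) in C[0][0]:
    # match by projecting
    best=None
    for (c2,_,r2) in C[1][0]:
        x,e=tri([ray(S[0],r1[0]),ray(S[1],r2[0])])
        if best is None or e+abs(x[2]-15)<best[1]+abs(best[0][2]-15): best=(x,e)
    print(best[0].round(1),round(best[1],1))
ims=[]
for s,(o,f) in zip(S,C):
    im=s["image"][60:240,:,::-1].copy(); im[...,2][f[60:240]>0]=255; ims.append(im)
cv2.imwrite("pics/m1.png",np.vstack(ims))
E
```

```text
(array([181.8, 114.4]), np.int32(2854), array([54.1, 55. ]), 18.4)
(array([222.7, 182.5]), np.int32(2962), array([136. ,  22.3]), 19.7)
(array([240.5, 137.6]), np.int32(1257), array([47.3, 26.9]), 20.6)
(array([297.5, 158.6]), np.int32(1551), array([43., 43.]), 90.0)
(array([274.9, 138.4]), np.int32(2717), array([52. , 53.1]), 20.6)
(array([310.4, 203.6]), np.int32(2857), array([130.1,  22.6]), 19.9)
(array([331.3, 160.6]), np.int32(1176), array([44.8, 26.8]), 21.4)
(array([384.8, 180.6]), np.int32(1375), array([41., 41.]), 90.0)
[ 562.7 -120.5   19.4] 0.0
[ 489.4 -191.3   20.6] 0.1
[ 552.6 -199.8   20.5] 0.1
[ 543.6 -279.7   14.8] 0.1
```

View pics/m1.png

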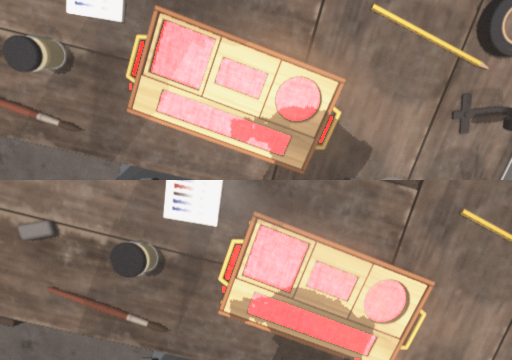

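```bash
echo '{"rx":[0, 0, 0, 0, 0, 0, 0, 0, 0, 0], "ry":[0, 0, 0, 0, 0, 0, 0, 0, 0, 0], "rz":[-0.12, -0.12, -0.12, -0.12, -0.12, -0.12, -0.12, -0.12, -0.12, -0.127], "sx":[6, 10, 14, 18, 22, 0, 0, 0, 0, 0], "sy":[-35, -33, -32, -30, -27, 0, 0, 0, 0, 0], "sz":[0, 0, 0, 0, 0, 0, 0, 0, 0, 0], "finger_gap":[85, 85, 85, 85, 85, 85, 85, 85, 85, 85]}' | python3 shift.py
echo '{"rx":[0, 0], "ry":[0, 0], "rz":[0, 0], "sx":[0, 0], "sy":[0, 0], "sz":[0, 0], "finger_gap":[85, 85]}' | python3 shift.py
python3 - <<'E'
from cad import *
state();s=shot("wrist");pickle.dump(s,open("o1.pkl","wb"));save(s,"pics/o1.png")
E
echo '{"rx":[0, 0, 0, 0, 0], "ry":[0, 0, 0, 0, 0], "rz":[0, 0, 0, 0, 0], "sx":[40, 40, 20, 0, 0], "sy":[0, 0, 0, 0, 0], "sz":[0, 0, 0, 0, 0], "finger_gap":[85, 85, 85, 85, 85]}' | python3 shift.py
python3 - <<'E'
from cad import *
state();s=shot("wrist");pickle.dump(s,open("o2.pkl","wb"));save(s,"pics/o2.png")
E
```

```text
time_s: 3.3
eef_pos: [513.2, 75.0, 293.2]
tool_rot: [0.0, 0.748, 0.663, -0.0]
contact_force: [-0.4, -0.6, -1.1]
width: 85.3
grip_force: 0.0
time_s: 3.5
eef_pos: [513.1, 75.6, 293.3]
tool_rot: [0.0, 0.751, 0.661, -0.0]
contact_force: [0.2, -0.1, 0.7]
width: 85.1
grip_force: 0.0
t 3.5 p [513.1  75.6 293.3] yaw 1.4437 tilt [-0.     -0.0002] w 85.1 g 0.0 F [ 0.2 -0.1  0.7] q [ 0.15  0.15 -0.17  1.26 -0.    1.84]
time_s: 4.05
eef_pos: [524.9, 175.9, 293.1]
tool_rot: [0.0, 0.749, 0.662, -0.0]
contact_force: [-0.2, -0.1, -0.1]
width: 85.0
grip_force: 0.0
t 4.05 p [524.9 175.9 293.1] yaw 1.4482 tilt [-0.0004 -0.0007] w 85.0 g 0.0 F [-0.2 -0.1 -0.1] q [ 0.32  0.21 -0.09  1.27 -0.    2.02]
```

View pics/o1.png

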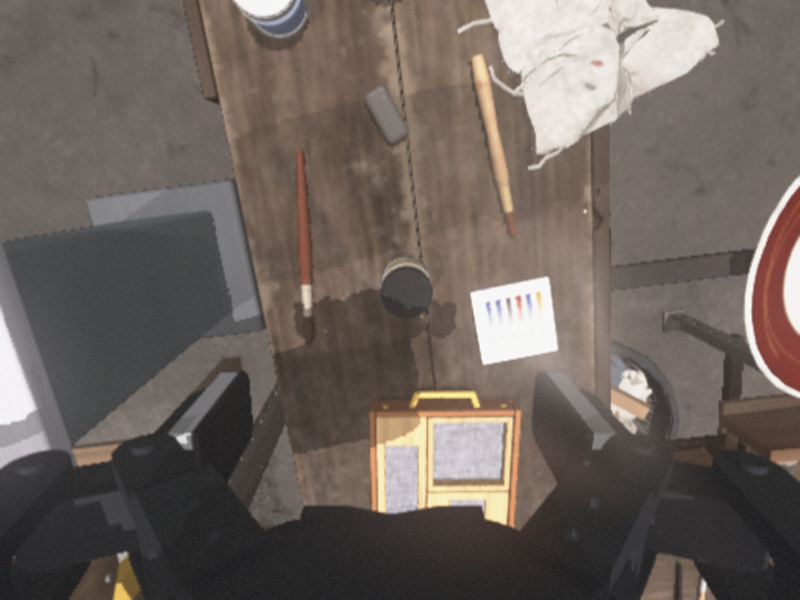

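View pics/o2.png

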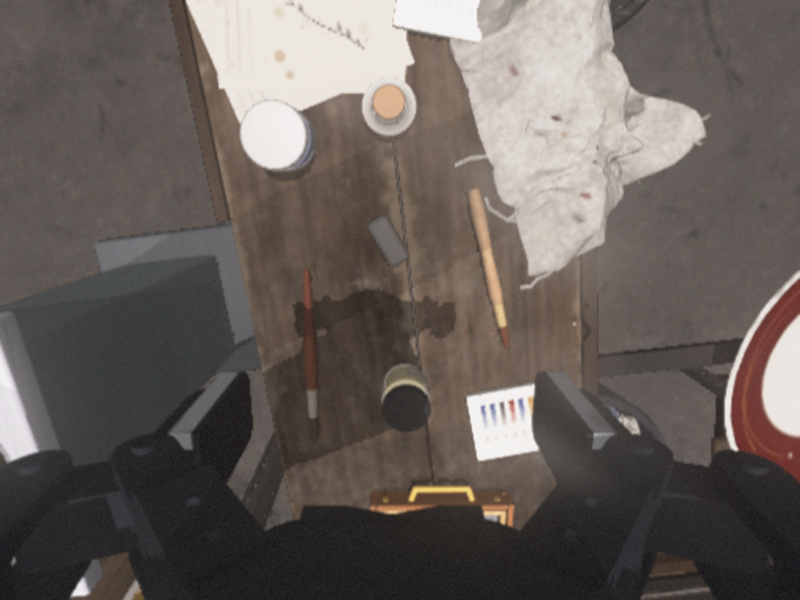

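o2 shows the jar lid at (276,136), pot cork at (389,101), eraser at (388,240), burnisher from (475,192) to (505,345), brush at (311,350) and slim jar at (405,400). I'll take a third view for the pot and jar, then measure everything.

```bash
echo '{"rx":[0, 0, 0, 0], "ry":[0, 0, 0, 0], "rz":[0, 0, 0, 0], "sx":[35, 35, 0, 0], "sy":[0, 0, 0, 0], "sz":[0, 0, 0, 0], "finger_gap":[85, 85, 85, 85]}' | python3 shift.py
cat > obj.py <<'E'
from cad import *
def big(m,box,k=3):
    x0,y0,x1,y1=box; M=np.zeros(m.shape,np.uint8);M[y0:y1,x0:x1]=m[y0:y1,x0:x1]
    M=cv2.morphologyEx(M,cv2.MORPH_OPEN,np.ones((k,k)))
    c=max(cv2.findContours(M,cv2.RETR_EXTERNAL,cv2.CHAIN_APPROX_NONE)[0],key=cv2.contourArea)
    return c
def feats(s):
    """approximate world boxes -> image windows, colour masks"""
    im=s["image"].astype(int);hsv=cv2.cvtColor(s["image"],cv2.COLOR_RGB2HSV).astype(int);out={}
    def win(p,r):
        u=proj(s,p);return [int(max(0,u[0]-r)),int(max(0,u[1]-r)),int(min(512,u[0]+r)),int(min(384,u[1]+r))]
    sat,val,hue=hsv[...,1],hsv[...,2],hsv[...,0]
    M={"cork":((hue<20)&(sat>90)&(val>150),(539,289,46),22,3),
       "lid":((sat<40)&(val>175),(451,275,52),30,3),
       "eraser":((sat<45)&(val<135),(521,193,10),24,3),
       "burn":((hue<22)&(sat>85)&(val>130),(608,155,7),62,2)}
    for k,(m,p,r,ks) in M.items():
        try:
            c=big(m,win(p,r),ks)
            out[k]=(c,cv2.minAreaRect(c),cv2.minEnclosingCircle(c),cv2.contourArea(c))
        except Exception as e: pass
    return out
E
python3 - <<'E'
from obj import *
state();s=shot("wrist");pickle.dump(s,open("o3.pkl","wb"))
S=[pickle.load(open(f"o{i}.pkl","rb")) for i in(1,2,3)]
F=[feats(s) for s in S]
ims=[]
for s,f in zip(S,F):
    im=s["image"][:250,:,::-1].copy()
    for k,v in f.items():
        cv2.drawContours(im,[v[0]],-1,(0,255,0),1); print(k,np.round(v[1][0],1),np.round(v[1][1],1),round(v[1][2],1),np.round(v[2][0],1),round(v[2][1],1),v[3])
    ims.append(im[:,100:400])
for k in F[0].keys()|F[1].keys():
    r=[ray(s,f[k][1][0]) for s,f in zip(S,F) if k in f]
    x,e=tri(r); x2,e2=tri(r[-2:]); print(k,x.round(1),round(e,1),x2.round(1),round(e2,1))
cv2.imwrite("pics/m2.png",cv2.resize(np.hstack(ims[1:]),None,fx=1.3,fy=1.3))
E
```

```text
time_s: 4.5
eef_pos: [533.5, 244.8, 293.2]
tool_rot: [0.0, 0.749, 0.662, -0.0]
contact_force: [-0.0, -0.4, 0.4]
width: 84.9
grip_force: 0.0
t 4.5 p [533.5 244.8 293.2] yaw 1.4482 tilt [-0.0003 -0.0008] w 84.9 g 0.0 F [-0.  -0.4  0.4] q [ 0.43  0.28 -0.01  1.29 -0.    2.12]
cork [255.5 273.1] [17.4 31.1] 83.3 [255.5 273. ] 17.6 356.0
lid [167.5   5. ] [10. 33.] 90.0 [167.5   1.5] 16.6 247.5
eraser [247.5  74.1] [34.4 16.4] 60.3 [245.8  74.8] 17.4 409.5
burn [319.5 103.5] [17.  7.] 90.0 [318.5 103.5] 8.9 59.5
lid [175.   83.5] [47. 58.] 90.0 [175.   74.8] 32.6 1860.0
eraser [248.5 153.6] [33.  15.8] 59.7 [248. 154.] 17.0 436.0
burn [318.3 190.2] [50.9  7.8] 76.0 [317.  190.5] 25.5 242.5
lid [177.5 143.5] [45. 49.] 90.0 [177.5 137.1] 29.3 1509.5
eraser [248.1 202.9] [31.4 15.3] 58.0 [248. 203.] 16.3 406.0
burn [314.  230.8] [52.2  7.5] 78.7 [314.3 230.8] 26.1 240.0
lid [437.  284.   -6.7] 5.9 [448.9 284.1  41. ] 0.6
burn [608.7 138.2  26.7] 6.8 [623.6 109.8 -49.4] 1.4
cork [517.3  96.6 336.7] 0.0 [517.3  96.6 336.7] 0.0
eraser [523.5 187.8   6.4] 0.4 [523.4 188.1   7.7] 0.3
```

View pics/m2.png

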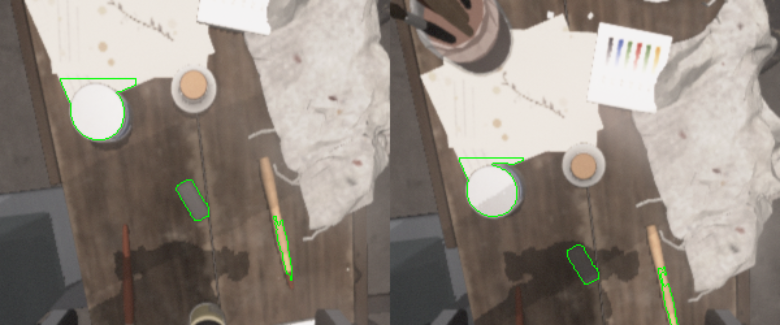

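```bash
cat > o4.py <<'E'
from obj import *
def circ(s,p,r,rr,p2=12):
    u=proj(s,p); x0,y0=int(max(0,u[0]-r)),int(max(0,u[1]-r))
    g=cv2.cvtColor(s["image"],cv2.COLOR_RGB2GRAY)[y0:int(u[1]+r),x0:int(u[0]+r)]
    g=cv2.resize(g,None,fx=4,fy=4,interpolation=cv2.INTER_CUBIC)
    c=cv2.HoughCircles(g,cv2.HOUGH_GRADIENT,1.5,400,param1=80,param2=p2,minRadius=rr[0]*4,maxRadius=rr[1]*4)[0][0]
    return (c[:2]+.5)/4-.5+[x0,y0],c[2]/4
def corkc(s):
    im=cv2.GaussianBlur(s["image"],(3,3),0).astype(int); m=((im[...,0]-im[...,2]>55)).astype(np.uint8)
    u=proj(s,(538,289,46));r=20
    return cv2.minEnclosingCircle(big(m,[int(u[0]-r),int(max(0,u[1]-r)),int(u[0]+r),int(u[1]+r)]))
def burn(s):
    im=s["image"].astype(int); m=((im[...,0]-im[...,2]>45)&(im[...,0]>110)).astype(np.uint8)
    u=proj(s,(608,155,7)); c=big(m,[int(u[0]-45),int(max(0,u[1]-75)),int(u[0]+45),int(u[1]+75)],2)
    return c
E
python3 - <<'E'
from o4 import *
S=[pickle.load(open(f"o{i}.pkl","rb")) for i in(1,2,3)]
ims=[]
L=[];C=[];P=[];B=[]
for s in S[1:]:
    im=s["image"][:,:,::-1].copy()
    l,lr=circ(s,(450,276,50),28,(15,25));k,kr=corkc(s);b,br=circ(s,(538,289,20),22,(12,19));c=burn(s)
    q=b;L.append(ray(s,l));C.append(ray(s,k));P.append(ray(s,q))
    # burnisher ends of minAreaRect long axis
    vx,vy,cx,cy=cv2.fitLine(c,cv2.DIST_L2,0,.01,.01).ravel(); t=(c[:,0]-[cx,cy])@[vx,vy]
    e=[np.array([cx,cy])+np.array([vx,vy])*x for x in(t.min(),t.max())]
    if e[0][1]>e[1][1]: e=e[::-1]
    B.append(e)
    print("lid",l.round(1),round(lr,1),"cork",np.round(k,1),round(kr,1),"body",b.round(1),round(br,1),"burn",np.round(e,1), [plane(s,x,6.5).round(1) for x in e])
    for p,r in((l,lr),(k,kr),(b,br)): cv2.circle(im,tuple(int(round(v)) for v in p),int(round(r)),(0,255,0),1)
    cv2.drawContours(im,[c],-1,(255,0,0),1); ims.append(im[:250,100:400])
for n,x in(("lid",L),("cork",C),("body",P)): print(n,[np.round(v,1) for v in tri(x)], plane(S[2],(0,0),0).round() if 0 else "")
for i in(0,1): print("burn end",[np.round(v,1) for v in tri([ray(S[1],B[0][i]),ray(S[2],B[1][i])])])
cv2.imwrite("pics/m3.png",cv2.resize(np.hstack(ims),None,fx=1.3,fy=1.3))
# eraser axis on plane z=15
for s in S:
    f=feats(s)["eraser"];bx=cv2.boxPoints(f[1]);w=[plane(s,p,13)[:2] for p in bx]
    e1,e2=w[1]-w[0],w[2]-w[1];e=e1 if np.linalg.norm(e1)>np.linalg.norm(e2) else e2
    print("eraser",np.mean(w,0).round(1),np.degrees(np.arctan2(e[1],e[0])).round(1),np.linalg.norm(e1).round(1),np.linalg.norm(e2).round(1))
E
```

```text
lid [175.4  85.8] 21.5 cork [248.4  64.7] 10.0 body [248.6  70.2] 16.3 burn [[303.7 121.8]
 [325.1 222. ]] [array([600.9, 220.5,   6.5]), array([620.6,  77.1,   6.5])]
lid [179.4 145.8] 21.4 cork [248.6 127.4] 9.0 body [248.6 127.1] 16.2 burn [[301.2 174. ]
 [321.9 265.2]] [array([600.7, 220.1,   6.5]), array([620.5,  77.8,   6.5])]
lid [array([450.2, 281.3,  42.3]), np.float64(0.3)] 
cork [array([537.1, 293. ,  46.5]), np.float64(0.1)] 
body [array([536.8, 291.7,  10.6]), np.float64(0.0)] 
burn end [array([600.5, 220.6,   8.6]), np.float64(0.1)]
burn end [array([621.4,  75.5,   2.6]), np.float64(0.1)]
eraser [523.7 186.7] -65.7 19.9 40.6
eraser [523.9 188.5] -66.5 20.7 43.7
eraser [523.5 189.5] -65.9 21.2 44.7
```

View pics/m3.png

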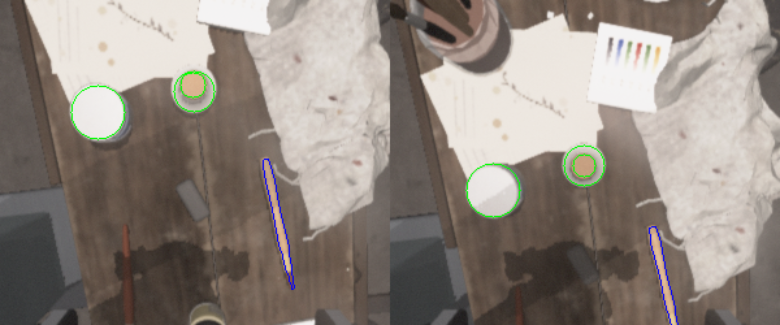

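```bash
python3 - <<'E'
from h import *
import pickle
a=shot("scene");b=shot("side");s=pickle.load(open("o3.pkl","rb"))
for u in[(245,515),(240,550),(275,530),(222,575)]:
  for v in [(315,138),(324,135)]:
    x,e=tri([ray(a,np.array(u)*.64),ray(b,np.array(v)*.64)]); print(u,v,x.round(),round(e,1))
for z in(60,90): print(plane(s,(158,31),z).round(), plane(s,(158+38,50),z).round())
E
```

```text
(245, 515) (315, 138) [450. 406. 198.] 5.7
(245, 515) (324, 135) [459. 405. 199.] 3.3
(240, 550) (315, 138) [446. 428. 192.] 0.1
(240, 550) (324, 135) [455. 428. 193.] 9.0
(275, 530) (315, 138) [438. 403. 193.] 7.6
(275, 530) (324, 135) [447. 403. 194.] 16.6
(222, 575) (315, 138) [447. 449. 189.] 1.0
(222, 575) (324, 135) [457. 449. 190.] 8.3
[454. 405.  60.] [491. 382.  60.]
[462. 397.  90.] [495. 375.  90.]
```

Brushes in the cup at (455,405) stand about 200 mm high, so I'll turn the camera away from them with a half turn.

```bash
for i in 1; do echo '{"rx":[0, 0, 0, 0, 0, 0, 0, 0, 0, 0], "ry":[0, 0, 0, 0, 0, 0, 0, 0, 0, 0], "rz":[-0.15, -0.15, -0.15, -0.15, -0.15, -0.15, -0.15, -0.15, -0.15, -0.15], "sx":[0, 0, 0, 0, 0, 0, 0, 0, 0, 0], "sy":[0, 0, 0, 0, 0, 0, 0, 0, 0, 0], "sz":[0, 0, 0, 0, 0, 0, 0, 0, 0, 0], "finger_gap":[60, 60, 60, 60, 60, 60, 60, 60, 60, 60]}' | python3 shift.py >/dev/null; done
echo '{"rx":[0, 0, 0, 0, 0, 0, 0, 0, 0, 0], "ry":[0, 0, 0, 0, 0, 0, 0, 0, 0, 0], "rz":[-0.15, -0.15, -0.15, -0.15, -0.15, -0.15, -0.15, -0.15, -0.15, -0.15], "sx":[0, 0, 0, 0, 0, 0, 0, 0, 0, 0], "sy":[0, 0, 0, 0, 0, 0, 0, 0, 0, 0], "sz":[0, 0, 0, 0, 0, 0, 0, 0, 0, 0], "finger_gap":[60, 60, 60, 60, 60, 60, 60, 60, 60, 60]}' | python3 shift.py >/dev/null
echo '{"rx":[0, 0, 0], "ry":[0, 0, 0], "rz":[-0.1416, 0, 0], "sx":[0, 0, 0], "sy":[0, 0, 0], "sz":[0, 0, 0], "finger_gap":[60, 60, 60]}' | python3 shift.py
cat > to.py <<'E'
import sys
from h import *
o=state();g=np.array([float(v) for v in sys.argv[1:4]]);print("tool delta",(R(o["tool_rot"]).T@(g-o["eef_pos"])).round(1))
E
python3 to.py 537 292.5 100
```

```text
time_s: 6.95
eef_pos: [533.5, 244.8, 293.5]
tool_rot: [0.0, -0.661, 0.75, -0.0]
contact_force: [0.6, 0.7, 0.0]
width: 60.2
grip_force: 0.0
t 6.95 p [533.5 244.8 293.5] yaw -1.6973 tilt [ 0.0002 -0.0001] w 60.2 g 0.0 F [0.6 0.7 0. ] q [ 0.43  0.28 -0.01  1.29 -0.   -1.01]
tool delta [-47.7   2.6 193.5]
```

```bash
echo '{"rx":[0, 0, 0, 0, 0, 0, 0, 0, 0, 0], "ry":[0, 0, 0, 0, 0, 0, 0, 0, 0, 0], "rz":[0, 0, 0, 0, 0, 0, 0, 0, 0, 0], "sx":[-12, -12, -12, -11.7, 0, 0, 0, 0, 0, 0], "sy":[0.6, 0.6, 0.7, 0.7, 0, 0, 0, 0, 0, 0], "sz":[30, 40, 40, 40, 43, 20, 20, 15, 11, 0], "finger_gap":[60, 60, 60, 60, 60, 60, 60, 60, 60, 60]}' | python3 shift.py; python3 - <<'E'
from h import *
state()
for n in("wrist","scene"):
    s=shot(n)
    if n=="scene": s["image"]=cv2.resize(s["image"][250:384,100:300],(512,343));
    cv2.imwrite(f"pics/p_{n}.png",s["image"][:,:,::-1])
E
```

```text
time_s: 7.95
eef_pos: [535.9, 292.7, 33.0]
tool_rot: [-0.001, -0.662, 0.749, 0.0]
contact_force: [-0.9, -0.4, -0.3]
width: 60.3
grip_force: 0.0
t 7.95 p [535.9 292.7  33. ] yaw -1.6939 tilt [-0.0019 -0.001 ] w 60.3 g 0.0 F [-0.9 -0.4 -0.3] q [ 0.5   0.5  -0.3   0.77 -0.   -0.95]
```

View pics/p_wrist.png

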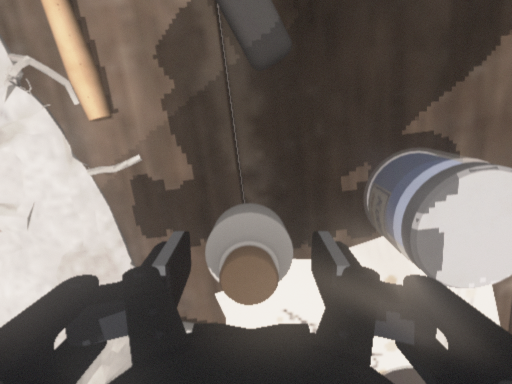

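The pot sits centred between the pads at (248,260), and the jar on the right is clear of the finger. Closing.

```bash
echo '{"rx":[0, 0, 0, 0, 0], "ry":[0, 0, 0, 0, 0], "rz":[0, 0, 0, 0, 0], "sx":[0, 0, 0, 0, 0], "sy":[0, 0, 0, 0, 0], "sz":[0, 0, 0, 0, 0], "finger_gap":[30, 30, 30, 30, 30]}' | python3 shift.py; echo '{"rx":[0, 0, 0, 0, 0, 0, 0], "ry":[0, 0, 0, 0, 0, 0, 0], "rz":[0, 0, 0, 0, 0, 0, 0], "sx":[0, 0, 0, 0, 0, 0, 0], "sy":[0, 0, 0, 0, 0, 0, 0], "sz":[-5, -15, -25, -25, -25, -25, 0], "finger_gap":[30, 30, 30, 30, 30, 30, 30]}' | python3 shift.py;python3 to.py 543 -279.5 154
```

```text
time_s: 8.55
eef_pos: [537.7, 293.8, 36.1]
tool_rot: [0.001, -0.663, 0.749, -0.0]
contact_force: [-1.3, -1.2, 5.7]
width: 37.8
grip_force: 59.5
time_s: 9.25
eef_pos: [539.1, 294.7, 159.5]
tool_rot: [0.004, -0.663, 0.749, -0.001]
contact_force: [1.0, 0.7, -0.6]
width: 37.8
grip_force: 60.4
t 9.25 p [539.1 294.7 159.5] yaw -1.6928 tilt [0.0066 0.0037] w 37.8 g 60.4 F [ 1.   0.7 -0.6] q [ 0.5   0.38 -0.17  1.01  0.   -0.95]
tool delta [569.5 -73.7   3.4]
```

```bash
python3 - <<'E'
from h import *
a=shot("wrist")["image"];b=shot("scene")["image"][130:340,60:340];c=shot("side")["image"][80:240,130:343]
b=cv2.resize(b,(392,294));c=cv2.resize(c,(392,294))
cv2.imwrite("pics/h1.png",np.vstack([np.hstack([b,c])[...,::-1],cv2.resize(a,(784,588))[200:500,:,::-1]]))
E
```

View pics/h1.png

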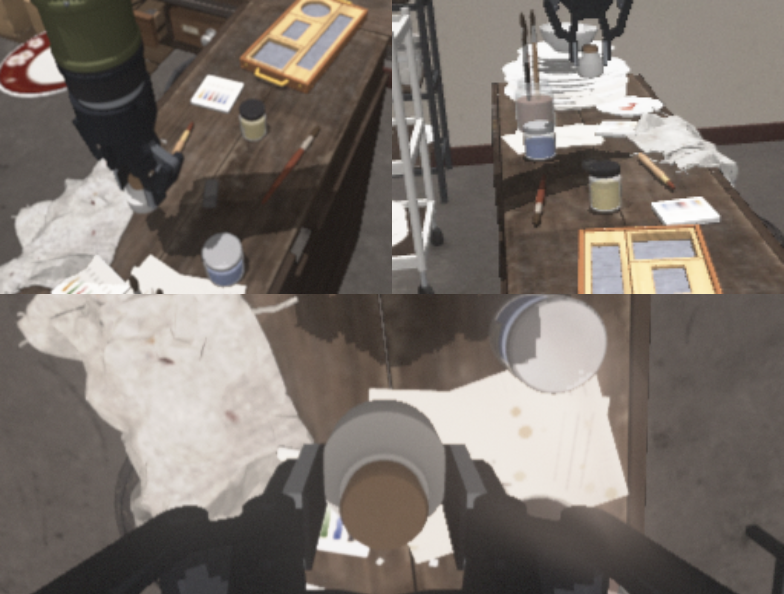

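The pot is held upright between the pads. Carrying it to the round well.

```bash
echo '{"rx":[0, 0, 0, 0, 0, 0, 0, 0, 0, 0], "ry":[0, 0, 0, 0, 0, 0, 0, 0, 0, 0], "rz":[0, 0, 0, 0, 0, 0, 0, 0, 0, 0], "sx":[20, 45, 45, 45, 45, 45, 45, 45, 45, 45], "sy":[-2.6, -5.8, -5.8, -5.8, -5.8, -5.8, -5.8, -5.8, -5.8, -5.8], "sz":[0, 0, 0, 0, 0, 0, 0, 0, 0, 0], "finger_gap":[30, 30, 30, 30, 30, 30, 30, 30, 30, 30]}' | python3 shift.py>/dev/null;  echo '{"rx":[0, 0, 0, 0, 0, 0], "ry":[0, 0, 0, 0, 0, 0], "rz":[0, 0, 0, 0, 0, 0], "sx":[45, 45, 35, 20, 0, 0], "sy":[-5.8, -5.8, -4.6, -2.7, 0, 0], "sz":[0, 0, 0, 0, 0, 0], "finger_gap":[30, 30, 30, 30, 30, 30]}' | python3 shift.py; python3 to.py 543 -279.5 60
```

```text
time_s: 11.0
eef_pos: [539.5, -280.9, 153.3]
tool_rot: [-0.0, -0.662, 0.749, 0.001]
contact_force: [-0.2, 0.4, -1.2]
width: 37.8
grip_force: 60.4
t 11.0 p [ 539.5 -280.9  153.3] yaw -1.6935 tilt [-0.0017  0.0016] w 37.8 g 60.4 F [-0.2  0.4 -1.2] q [-0.48  0.39 -0.18  1.01  0.   -1.93]
tool delta [-1.7 -3.5 93.3]
```

```bash
echo '{"rx":[0, 0, 0, 0, 0, 0, 0, 0], "ry":[0, 0, 0, 0, 0, 0, 0, 0], "rz":[0, 0, 0, 0, 0, 0, 0, 0], "sx":[-1, -0.7, 0, 0, 0, 0, 0, 0], "sy":[-1.5, -2, 0, 0, 0, 0, 0, 0], "sz":[20, 25, 25, 15, 8, 5, 0, 0], "finger_gap":[30, 30, 30, 30, 30, 30, 30, 30]}' | python3 shift.py; python3 to.py 543 -279.5 46
python3 - <<'E'
from h import *
s=shot("wrist");save(s,"pics/h2.png")
E
```

```text
time_s: 11.8
eef_pos: [544.8, -280.1, 57.1]
tool_rot: [0.0, -0.663, 0.749, -0.001]
contact_force: [0.4, -1.1, -0.6]
width: 37.9
grip_force: 60.4
t 11.8 p [ 544.8 -280.1   57.1] yaw -1.6923 tilt [ 0.0011 -0.0005] w 37.9 g 60.4 F [ 0.4 -1.1 -0.6] q [-0.47  0.48 -0.28  0.81  0.   -1.92]
tool delta [-0.4  1.8 11.1]
```

View pics/h2.png

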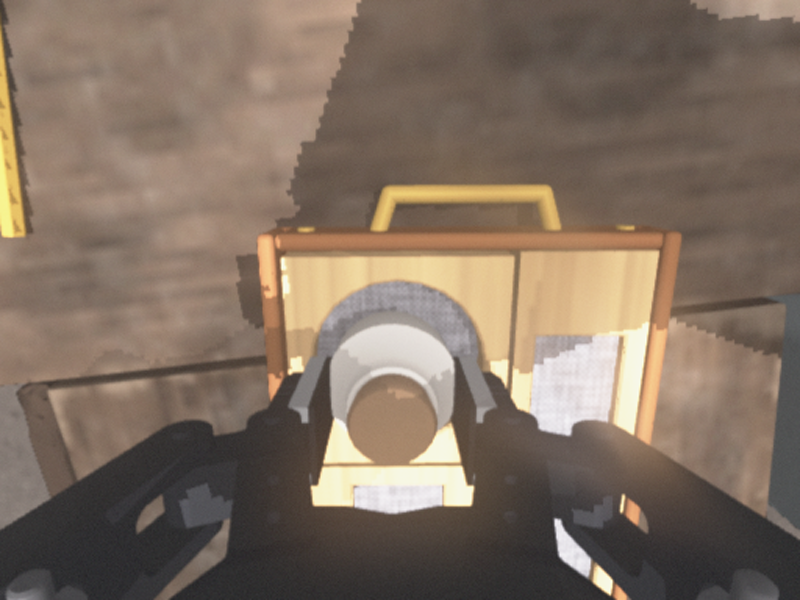

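The pot is centred over the well: well edges at 317 and 482, pot at 393. Lowering gently.

```bash
echo '{"rx":[0, 0, 0, 0, 0, 0], "ry":[0, 0, 0, 0, 0, 0], "rz":[0, 0, 0, 0, 0, 0], "sx":[0, 0, 0, 0, 0, 0], "sy":[1, 0.5, 0, 0, 0, 0], "sz":[4, 3, 1, 1, 0, 0], "finger_gap":[30, 30, 30, 30, 30, 30]}' | python3 shift.py; python3 to.py 543 -279.5 46
```

```text
time_s: 12.45
eef_pos: [542.7, -280.0, 47.3]
tool_rot: [0.0, -0.663, 0.749, -0.0]
contact_force: [0.3, 0.6, -1.4]
width: 37.9
grip_force: 60.4
t 12.45 p [ 542.7 -280.    47.3] yaw -1.6928 tilt [ 0. -0.] w 37.9 g 60.4 F [ 0.3  0.6 -1.4] q [-0.48  0.49 -0.29  0.79  0.   -1.93]
tool delta [-0.5 -0.2  1.3]
```

```bash
echo '{"rx":[0, 0, 0], "ry":[0, 0, 0], "rz":[0, 0, 0], "sx":[0, 0, 0], "sy":[0, 0, 0], "sz":[0.8, 0, 0], "finger_gap":[30, 30, 30]}' | python3 shift.py;echo '{"rx":[0, 0, 0], "ry":[0, 0, 0], "rz":[0, 0, 0], "sx":[0, 0, 0], "sy":[0, 0, 0], "sz":[0.8, 0, 0], "finger_gap":[30, 30, 30]}' | python3 shift.py
```

```text
time_s: 12.75
eef_pos: [542.7, -279.9, 46.5]
tool_rot: [0.0, -0.663, 0.749, -0.0]
contact_force: [0.8, 0.3, -0.7]
width: 37.3
grip_force: 60.4
time_s: 13.05
eef_pos: [542.8, -280.0, 46.1]
tool_rot: [0.0, -0.663, 0.749, -0.0]
contact_force: [-1.9, 1.8, 5.1]
width: 37.9
grip_force: 60.9
```

Contact at 46.1 mm with 5 N, so the pot is down. Releasing and backing off.

```bash
echo '{"rx":[0, 0, 0, 0, 0, 0, 0, 0, 0, 0], "ry":[0, 0, 0, 0, 0, 0, 0, 0, 0, 0], "rz":[0, 0, 0, 0, 0, 0, 0, 0, 0, 0], "sx":[0, 0, 0, 0, 0, 0, 0, 0, 0, 0], "sy":[0, 0, 0, 0, 0, 0, 0, 0, 0, 0], "sz":[0, 0, 0, 0, -5, -20, -40, -40, 0, 0], "finger_gap":[40, 46, 52, 52, 52, 52, 52, 52, 85, 85]}' | python3 shift.py
python3 - <<'E'
from h import *
state();s=shot("wrist");cv2.imwrite("pics/h3.png",s["image"][100:300,130:400,::-1])
E
```

```text
time_s: 14.05
eef_pos: [543.7, -280.4, 152.3]
tool_rot: [0.001, -0.663, 0.749, -0.001]
contact_force: [1.0, -0.7, -0.5]
width: 78.9
grip_force: 0.0
t 14.05 p [ 543.7 -280.4  152.3] yaw -1.6927 tilt [ 0.0028 -0.0014] w 78.9 g 0.0 F [ 1.  -0.7 -0.5] q [-0.48  0.39 -0.18  1.   -0.   -1.93]
```

View pics/h3.png

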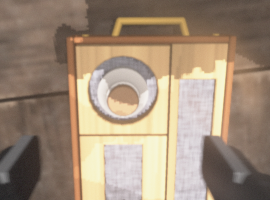

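```bash
python3 to.py 452 282 150
```

```text
t 14.1 p [ 542.6 -279.9  150.8] yaw -1.6928 tilt [ 0.0003 -0.0001] w 84.2 g 0.0 F [ 0.4  0.8 -0.5] q [-0.48  0.39 -0.18  1.    0.   -1.93]
tool delta [-546.7  158.3    0.7]
```

The pot stands in the round well at crop (123,90). Next is the jar.

```bash
echo '{"rx":[0, 0, 0, 0, 0, 0, 0, 0, 0, 0], "ry":[0, 0, 0, 0, 0, 0, 0, 0, 0, 0], "rz":[0, 0, 0, 0, 0, 0, 0, 0, 0, 0], "sx":[-27, -47, -47, -47, -47, -47, -47, -47, -47, -47], "sy":[8, 13.6, 13.6, 13.6, 13.6, 13.6, 13.6, 13.6, 13.6, 13.6], "sz":[0, 0, 0, 0, 0, 0, 0, 0, 0, 0], "finger_gap":[75, 75, 75, 75, 75, 75, 75, 75, 75, 75]}' | python3 shift.py>/dev/null;  echo '{"rx":[0, 0, 0, 0, 0], "ry":[0, 0, 0, 0, 0], "rz":[0, 0, 0, 0, 0], "sx":[-47, -36, -14, 0, 0], "sy":[13.6, 10, 4.3, 0, 0], "sz":[0, 0, 0, 0, 0], "finger_gap":[75, 75, 75, 75, 75]}' | python3 shift.py
python3 to.py 452 282 38
python3 - <<'E'
from o4 import *
s=shot("wrist");pickle.dump(s,open("j1.pkl","wb"));save(s,"pics/j1.png")
l,r=circ(s,(452,282,52),75,(28,50));print(l,r,plane(s,l,52),plane(s,l,42))
E
```

```text
time_s: 15.6
eef_pos: [451.4, 281.2, 149.6]
tool_rot: [-0.001, -0.663, 0.749, -0.0]
contact_force: [0.7, -0.4, -0.1]
width: 74.6
grip_force: 0.0
t 15.6 p [451.4 281.2 149.6] yaw -1.6927 tilt [-0.0017 -0.0019] w 74.6 g 0.0 F [ 0.7 -0.4 -0.1] q [ 0.56  0.25 -0.37  0.95 -0.   -0.89]
tool delta [ -1.1  -0.6 111.6]
[251.6875 198.0625] 32.0125 [450.37438846 278.73563333  52.        ] [450.67214622 281.56553236  42.        ]
```

View pics/j1.png

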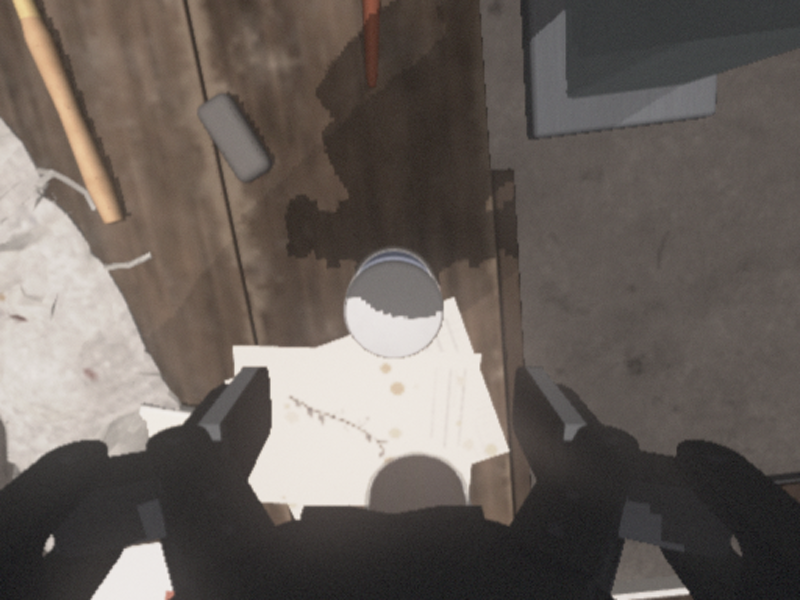

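The lid is at (394,308), squarely between the open pads. The cup behind it is at (420,490), clear of the gripper. Descending and gripping.

```bash
echo '{"rx":[0, 0, 0, 0, 0, 0, 0, 0, 0, 0], "ry":[0, 0, 0, 0, 0, 0, 0, 0, 0, 0], "rz":[0, 0, 0, 0, 0, 0, 0, 0, 0, 0], "sx":[0, 0, 0, 0, 0, 0, 0, 0, 0, 0], "sy":[0, 0, 0, 0, 0, 0, 0, 0, 0, 0], "sz":[25, 35, 30, 15, 6, 0, 0, 0, 0, 0], "finger_gap":[75, 75, 75, 75, 75, 75, 38, 38, 38, 38]}' | python3 shift.py; echo '{"rx":[0, 0], "ry":[0, 0], "rz":[0, 0], "sx":[0, 0], "sy":[0, 0], "sz":[0, 0], "finger_gap":[38, 38]}' | python3 shift.py; python3 to.py 562.7 -120.5 150
```

```text
time_s: 16.65
eef_pos: [453.2, 282.7, 41.3]
tool_rot: [0.001, -0.663, 0.749, -0.0]
contact_force: [-0.2, -0.5, 7.1]
width: 47.7
grip_force: 61.9
time_s: 16.85
eef_pos: [453.2, 282.7, 41.3]
tool_rot: [0.001, -0.663, 0.749, -0.0]
contact_force: [-0.2, -2.2, 6.0]
width: 47.6
grip_force: 61.9
t 16.85 p [453.2 282.7  41.3] yaw -1.6928 tilt [0.0024 0.0009] w 47.6 g 61.9 F [-0.2 -2.2  6. ] q [ 0.56  0.37 -0.49  0.7  -0.   -0.89]
tool delta [ 386.7 -158.  -108.8]
```

```bash
echo '{"rx":[0, 0, 0, 0, 0, 0, 0, 0, 0, 0], "ry":[0, 0, 0, 0, 0, 0, 0, 0, 0, 0], "rz":[0, 0, 0, 0, 0, 0, 0, 0, 0, 0], "sx":[0, 0, 0, 0, 0, 20, 40, 40, 40, 40], "sy":[0, 0, 0, 0, 0, -8, -16.3, -16.3, -16.3, -16.3], "sz":[-6, -20, -35, -35, -12, 0, 0, 0, 0, 0], "finger_gap":[38, 38, 38, 38, 38, 38, 38, 38, 38, 38]}' | python3 shift.py; echo '{"rx":[0, 0, 0, 0, 0, 0, 0, 0], "ry":[0, 0, 0, 0, 0, 0, 0, 0], "rz":[0, 0, 0, 0, 0, 0, 0, 0], "sx":[40, 40, 40, 40, 32, 15, 0, 0], "sy":[-16.3, -16.3, -16.3, -16.3, -13.1, -6.1, 0, 0], "sz":[0, 0, 0, 0, 0, 0, 0, 0], "finger_gap":[38, 38, 38, 38, 38, 38, 38, 38]}' | python3 shift.py; python3 to.py 562.7 -120.5 62
```

```text
time_s: 17.85
eef_pos: [502.8, 93.2, 147.5]
tool_rot: [0.0, -0.663, 0.749, 0.0]
contact_force: [0.9, 0.8, -0.4]
width: 47.5
grip_force: 61.8
time_s: 18.65
eef_pos: [560.9, -120.4, 147.3]
tool_rot: [-0.0, -0.663, 0.749, 0.001]
contact_force: [-0.1, -0.0, -0.9]
width: 47.8
grip_force: 61.8
t 18.65 p [ 560.9 -120.4  147.3] yaw -1.6928 tilt [-0.0011  0.001 ] w 47.8 g 61.8 F [-0.1 -0.  -0.9] q [-0.21  0.33 -0.28  0.97  0.   -1.66]
tool delta [-0.  -1.9 85.3]
```

```bash
echo '{"rx":[0, 0, 0, 0, 0, 0, 0], "ry":[0, 0, 0, 0, 0, 0, 0], "rz":[0, 0, 0, 0, 0, 0, 0], "sx":[0, 0, 0, 0, 0, 0, 0], "sy":[-1.5, 0, 0, 0, 0, 0, 0], "sz":[20, 25, 20, 12, 5, 0, 0], "finger_gap":[38, 38, 38, 38, 38, 38, 38]}' | python3 shift.py; python3 to.py 562.7 -120.5 51.3
python3 - <<'E'
from h import *
s=shot("wrist");save(s,"pics/j2.png")
E
```

```text
time_s: 19.35
eef_pos: [563.6, -121.0, 66.6]
tool_rot: [0.0, -0.663, 0.749, -0.0]
contact_force: [-0.6, 0.4, -0.9]
width: 47.7
grip_force: 61.8
t 19.35 p [ 563.6 -121.    66.6] yaw -1.6923 tilt [ 0.0012 -0.0002] w 47.7 g 61.8 F [-0.6  0.4 -0.9] q [-0.21  0.41 -0.36  0.8   0.   -1.66]
tool delta [-0.4  1.  15.3]
```

View pics/j2.png

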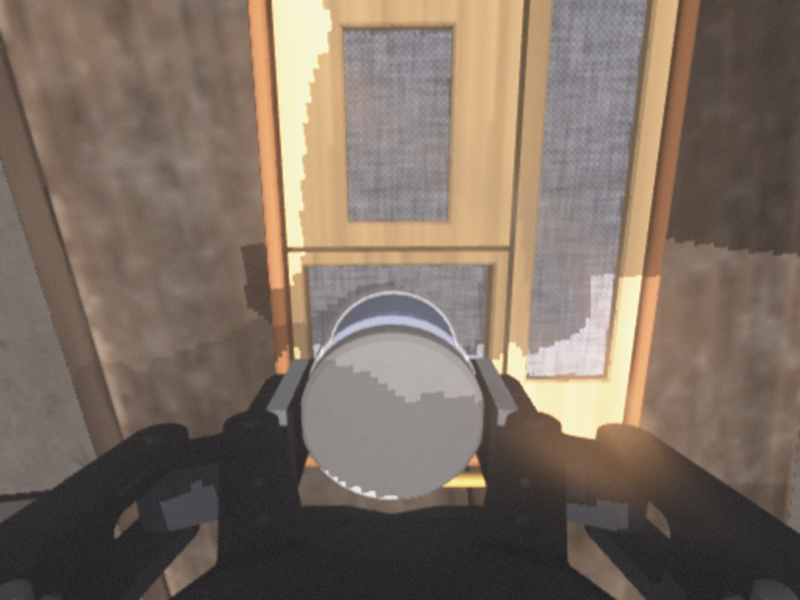

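The jar is centred over the square cell: cell edges at 308 and 492, jar at 394. Lowering.

```bash
echo '{"rx":[0, 0, 0, 0, 0, 0, 0], "ry":[0, 0, 0, 0, 0, 0, 0], "rz":[0, 0, 0, 0, 0, 0, 0], "sx":[0, 0, 0, 0, 0, 0, 0], "sy":[1, 0, 0, 0, 0, 0, 0], "sz":[6, 4, 2, 1, 1, 0, 0], "finger_gap":[38, 38, 38, 38, 38, 38, 38]}' | python3 shift.py; echo '{"rx":[0, 0, 0], "ry":[0, 0, 0], "rz":[0, 0, 0], "sx":[0, 0, 0], "sy":[0, 0, 0], "sz":[0.8, 0, 0], "finger_gap":[38, 38, 38]}' | python3 shift.py
```

```text
time_s: 20.1
eef_pos: [562.0, -121.2, 51.8]
tool_rot: [0.0, -0.663, 0.749, -0.0]
contact_force: [-0.2, -1.0, -1.2]
width: 47.5
grip_force: 61.8
time_s: 20.4
eef_pos: [562.2, -121.2, 51.3]
tool_rot: [0.0, -0.663, 0.749, -0.0]
contact_force: [-0.8, 0.4, 4.2]
width: 48.1
grip_force: 62.2
```

```bash
echo '{"rx":[0, 0, 0, 0, 0, 0, 0, 0, 0, 0], "ry":[0, 0, 0, 0, 0, 0, 0, 0, 0, 0], "rz":[0, 0, 0, 0, 0, 0, 0, 0, 0, 0], "sx":[0, 0, 0, 0, 0, 0, 0, 0, 0, 0], "sy":[0, 0, 0, 0, 0, 0, 0, 0, 0, 0], "sz":[0, 0, 0, 0, -5, -20, -40, -35, 0, 0], "finger_gap":[50, 54, 60, 60, 60, 60, 60, 60, 50, 50]}' | python3 shift.py
python3 - <<'E'
from h import *
s=shot("wrist");cv2.imwrite("pics/j3.png",s["image"][60:300,130:400,::-1])
E
python3 to.py 523.6 188.3 150
```

```text
time_s: 21.4
eef_pos: [562.8, -121.3, 152.1]
tool_rot: [0.001, -0.663, 0.749, -0.001]
contact_force: [0.4, -0.2, 0.3]
width: 50.1
grip_force: 0.0
t 21.45 p [ 561.8 -121.1  150.8] yaw -1.6928 tilt [ 0. -0.] w 49.5 g 0.0 F [ 0.4  1.  -0.1] q [-0.21  0.33 -0.27  0.97  0.   -1.66]
tool delta [-302.4   75.5    0.8]
```

View pics/j3.png

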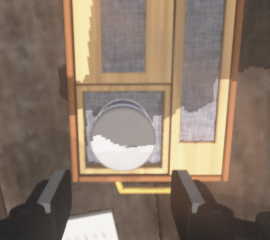

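The jar stands in the square cell at crop (122,135). Next is the eraser.

```bash
echo '{"rx":[0, 0, 0, 0, 0, 0, 0, 0, 0, 0], "ry":[0, 0, 0, 0, 0, 0, 0, 0, 0, 0], "rz":[0, 0, 0, 0, 0, 0, 0, 0, -0.135, -0.135], "sx":[-25, -46, -46, -46, -46, -46, -32, -15.4, 0, 0], "sy":[6, 11.5, 11.5, 11.5, 11.5, 11.5, 8, 4, 0, 0], "sz":[0, 0, 0, 0, 0, 0, 0, 0, 0, 0], "finger_gap":[40, 40, 40, 40, 40, 40, 40, 40, 40, 40]}' | python3 shift.py >/dev/null; echo '{"rx":[0, 0, 0, 0], "ry":[0, 0, 0, 0], "rz":[-0.135, -0.136, 0, 0], "sx":[0, 0, 0, 0], "sy":[0, 0, 0, 0], "sz":[0, 0, 0, 0], "finger_gap":[40, 40, 40, 40]}' | python3 shift.py; python3 to.py 523.6 188.3 27
python3 - <<'E'
from obj import *
s=shot("wrist");cv2.imwrite("pics/e1.png",s["image"][100:384,100:400,::-1])
im=s["image"].astype(int);hsv=cv2.cvtColor(s["image"],cv2.COLOR_RGB2HSV).astype(int)
u=proj(s,(523.6,188.3,10)).astype(int);c=big(((hsv[...,1]<45)&(hsv[...,2]<150)),[u[0]-60,u[1]-60,u[0]+60,u[1]+48]);r=cv2.minAreaRect(c)
w=[plane(s,p,14)[:2] for p in cv2.boxPoints(r)];e1,e2=w[1]-w[0],w[2]-w[1]
print(r,np.mean(w,0).round(1),[(np.linalg.norm(e).round(1),np.degrees(np.arctan2(e[1],e[0])).round(1)) for e in(e1,e2)])
E
```

```text
time_s: 22.85
eef_pos: [523.4, 187.5, 150.1]
tool_rot: [0.001, 0.838, -0.546, -0.0]
contact_force: [-0.4, -0.9, 0.3]
width: 40.2
grip_force: 0.0
t 22.85 p [523.4 187.5 150.1] yaw -1.1557 tilt [-0.0014 -0.0007] w 40.2 g 0.0 F [-0.4 -0.9  0.3] q [ 0.34  0.3  -0.31  0.96 -0.   -1.64]
tool delta [ -0.7  -0.7 123.1]
((250.5, 188.0), (48.0, 23.0), 90.0) [523.8 187.4] [(np.float64(19.8), np.float64(-156.2)), (np.float64(43.4), np.float64(114.4))]
```

View pics/e1.png

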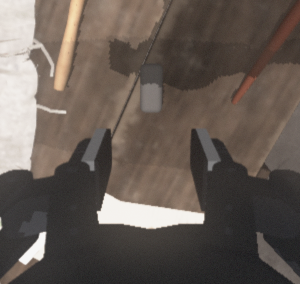

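I've viewed more than the 14 pictures allowed, 16 with the crops. I'll view no more and check by numbers only from here. The eraser is upright in this view and aligned with the pads. Gripping it.

```bash
echo '{"rx":[0, 0, 0, 0, 0, 0, 0, 0, 0, 0], "ry":[0, 0, 0, 0, 0, 0, 0, 0, 0, 0], "rz":[0, 0, 0, 0, 0, 0, 0, 0, 0, 0], "sx":[-0.7, 0, 0, 0, 0, 0, 0, 0, 0, 0], "sy":[0, 0, 0, 0, 0, 0, 0, 0, 0, 0], "sz":[25, 40, 33, 15, 9.5, 0, 0, 0, 0, 0], "finger_gap":[40, 40, 40, 40, 40, 40, 12, 12, 12, 12]}' | python3 shift.py; echo '{"rx":[0, 0], "ry":[0, 0], "rz":[0, 0], "sx":[0, 0], "sy":[0, 0], "sz":[0, 0], "finger_gap":[12, 12]}' | python3 shift.py;  python3 to.py 552.9 -200 110
```

```text
time_s: 23.9
eef_pos: [524.6, 189.2, 29.7]
tool_rot: [-0.001, 0.839, -0.545, 0.001]
contact_force: [-0.8, -0.1, 6.7]
width: 18.2
grip_force: 60.0
time_s: 24.1
eef_pos: [524.6, 189.2, 29.7]
tool_rot: [-0.001, 0.839, -0.545, 0.001]
contact_force: [-0.5, 0.1, 5.9]
width: 17.8
grip_force: 60.0
t 24.1 p [524.6 189.2  29.7] yaw -1.152 tilt [0.0023 0.0008] w 17.8 g 60.0 F [-0.5  0.1  5.9] q [ 0.35  0.42 -0.45  0.7  -0.   -1.64]
tool delta [367.1 132.2 -80.5]
```

```bash
echo '{"rx":[0, 0, 0, 0, 0, 0, 0, 0, 0, 0], "ry":[0, 0, 0, 0, 0, 0, 0, 0, 0, 0], "rz":[0, 0, 0, 0, 0.135, 0.135, 0.135, 0.136, 0, 0], "sx":[0, 0, 0, 0, 0, 0, 0, 0, 20, 45], "sy":[0, 0, 0, 0, 0, 0, 0, 0, -4, -9], "sz":[-10, -30, -40, -30, 0, 0, 0, 0, 0, 0], "finger_gap":[12, 12, 12, 12, 12, 12, 12, 12, 12, 12]}' | python3 shift.py > /dev/null; echo '{"rx":[0, 0, 0, 0, 0, 0, 0, 0, 0, 0], "ry":[0, 0, 0, 0, 0, 0, 0, 0, 0, 0], "rz":[0, 0, 0, 0, 0, 0, 0, 0, 0, 0], "sx":[45, 45, 45, 45, 45, 45, 34, 14, 0, 0], "sy":[-9, -9, -9, -9, -9, -9, -6.5, -2, 0, 0], "sz":[0, 0, 0, 0, 0, 0, 0, 0, 0, 0], "finger_gap":[12, 12, 12, 12, 12, 12, 12, 12, 12, 12]}' | python3 shift.py;  python3 to.py 552.9 -200 56
python3 - <<'E'
from obj import *
s=shot("wrist"); o=env.get_obs()
# eraser in hand: dark grey low-sat blob near expected place
p=o["eef_pos"]+np.array([0,0,-25]);u=proj(s,p);print("expect px",u.round())
E
```

```text
time_s: 26.1
eef_pos: [551.6, -199.7, 138.5]
tool_rot: [0.0, -0.663, 0.749, 0.0]
contact_force: [-0.1, -0.4, -0.7]
width: 17.9
grip_force: 59.2
t 26.1 p [ 551.6 -199.7  138.5] yaw -1.6928 tilt [-0.0003  0.0009] w 17.9 g 59.2 F [-0.1 -0.4 -0.7] q [-0.35  0.36 -0.26  0.96  0.   -1.8 ]
tool delta [ 0.2 -1.4 82.5]
expect px [251. 241.]
```

```bash
echo '{"rx":[0, 0, 0, 0, 0, 0, 0, 0], "ry":[0, 0, 0, 0, 0, 0, 0, 0], "rz":[0, 0, 0, 0, 0, 0, 0, 0], "sx":[0, 0, 0, 0, 0, 0, 0, 0], "sy":[-1, 0, 0, 0, 0, 0, 0, 0], "sz":[20, 25, 20, 14, 6, 4, 0, 0], "finger_gap":[12, 12, 12, 12, 12, 12, 12, 12]}' | python3 shift.py; python3 to.py 552.9 -200 46.7
```

```text
time_s: 26.95
eef_pos: [553.5, -200.7, 50.2]
tool_rot: [0.0, -0.663, 0.749, -0.001]
contact_force: [-0.6, 0.4, -0.9]
width: 17.7
grip_force: 59.2
t 26.95 p [ 553.5 -200.7   50.2] yaw -1.6927 tilt [ 0.0012 -0.0004] w 17.7 g 59.2 F [-0.6  0.4 -0.9] q [-0.35  0.45 -0.35  0.77  0.   -1.8 ]
tool delta [-0.6  0.7  3.5]
```

```bash
echo '{"rx":[0, 0, 0, 0], "ry":[0, 0, 0, 0], "rz":[0, 0, 0, 0], "sx":[-0.5, 0, 0, 0], "sy":[0.5, 0, 0, 0], "sz":[1.5, 1, 0, 0], "finger_gap":[12, 12, 12, 12]}' | python3 shift.py; echo '{"rx":[0, 0, 0], "ry":[0, 0, 0], "rz":[0, 0, 0], "sx":[0, 0, 0], "sy":[0, 0, 0], "sz":[0.8, 0, 0], "finger_gap":[12, 12, 12]}' | python3 shift.py;echo '{"rx":[0, 0, 0], "ry":[0, 0, 0], "rz":[0, 0, 0], "sx":[0, 0, 0], "sy":[0, 0, 0], "sz":[0.6, 0, 0], "finger_gap":[12, 12, 12]}' | python3 shift.py
```

```text
time_s: 27.35
eef_pos: [552.4, -200.2, 47.0]
tool_rot: [0.0, -0.663, 0.749, -0.0]
contact_force: [-0.6, 0.1, -0.1]
width: 17.7
grip_force: 59.2
time_s: 27.65
eef_pos: [552.6, -200.2, 46.8]
tool_rot: [0.0, -0.663, 0.749, -0.0]
contact_force: [-2.6, -0.1, 6.5]
width: 17.6
grip_force: 59.9
time_s: 27.95
eef_pos: [552.5, -200.2, 46.7]
tool_rot: [0.0, -0.663, 0.749, -0.0]
contact_force: [-2.9, 0.9, 10.2]
width: 18.1
grip_force: 60.5
```

```bash
echo '{"rx":[0, 0, 0, 0, 0, 0, 0, 0, 0], "ry":[0, 0, 0, 0, 0, 0, 0, 0, 0], "rz":[0, 0, 0, 0, 0, 0, 0, 0, 0], "sx":[0, 0, 0, 0, 0, 0, 0, 0, 0], "sy":[0, 0, 0, 0, 0, 0, 0, 0, 0], "sz":[0, 0, 0, -5, -20, -40, -40, 0, 0], "finger_gap":[22, 26, 28, 30, 30, 30, 30, 40, 40]}' | python3 shift.py
python3 - <<'E'
from obj import *
state();s=shot("wrist")
hsv=cv2.cvtColor(s["image"],cv2.COLOR_RGB2HSV).astype(int);u=proj(s,(552.9,-200,30)).astype(int);print("px",u)
W=s["image"][u[1]-40:u[1]+40:5,u[0]].tolist();print(W);print(s["image"][u[1],u[0]-30:u[0]+31:4].tolist())
c=big((hsv[...,2]<110),[u[0]-28,u[1]-40,u[0]+28,u[1]+40]);r=cv2.minAreaRect(c)
w=[plane(s,p,31)[:2] for p in cv2.boxPoints(r)];e1,e2=w[1]-w[0],w[2]-w[1]
print(r,np.mean(w,0).round(1),[(np.linalg.norm(e).round(1),np.degrees(np.arctan2(e[1],e[0])).round(1)) for e in(e1,e2)])
E
```

```text
time_s: 28.85
eef_pos: [553.4, -200.4, 151.9]
tool_rot: [0.001, -0.663, 0.749, -0.001]
contact_force: [-0.0, 0.5, -0.8]
width: 40.2
grip_force: 0.0
t 28.85 p [ 553.4 -200.4  151.9] yaw -1.6928 tilt [ 0.0027 -0.001 ] w 40.2 g 0.0 F [-0.   0.5 -0.8] q [-0.35  0.35 -0.24  0.98  0.   -1.8 ]
px [251 193]
[[209, 171, 129], [141, 134, 133], [142, 133, 134], [113, 100, 91], [121, 107, 96], [121, 107, 97], [126, 111, 100], [130, 115, 104], [173, 159, 149], [170, 155, 146], [155, 142, 130], [157, 140, 130], [157, 141, 131], [186, 175, 177], [169, 138, 107], [245, 229, 177]]
[[247, 244, 205], [247, 244, 209], [247, 240, 193], [199, 171, 144], [219, 214, 217], [145, 135, 129], [165, 151, 140], [169, 156, 146], [169, 155, 146], [170, 157, 146], [162, 147, 136], [192, 182, 184], [218, 211, 215], [222, 198, 174], [247, 243, 203], [247, 245, 213]]Traceback (most recent call last):
  File "<stdin>", line 5, in <module>
  File "obj.py", line 5, in big
    c=max(cv2.findContours(M,cv2.RETR_EXTERNAL,cv2.CHAIN_APPROX_NONE)[0],key=cv2.contourArea)
ValueError: max() iterable argument is empty
```

The eraser is in the slot with felt visible on both sides and both ends. Next is the burnisher.

```bash
echo '{"rx":[0, 0, 0, 0, 0, 0, 0, 0, 0, 0], "ry":[0, 0, 0, 0, 0, 0, 0, 0, 0, 0], "rz":[0, 0, 0, 0, 0, 0, 0, 0, 0, -0.129], "sx":[-25, -47, -47, -47, -47, -47, -47, -40, -19, 0], "sy":[-1, -1.4, -1.4, -1.4, -1.4, -1.4, -1.4, -1.2, -0.5, 0], "sz":[0, 0, 0, 0, 0, 0, 0, 0, 0, 0], "finger_gap":[28, 28, 28, 28, 28, 28, 28, 28, 28, 28]}' | python3 shift.py >/dev/null; echo '{"rx":[0, 0, 0], "ry":[0, 0, 0], "rz":[-0.129, 0, 0], "sx":[0, 0, 0], "sy":[0, 0, 0], "sz":[0, 0, 0], "finger_gap":[28, 28, 28]}' | python3 shift.py; python3 to.py 609 161.5 25
python3 - <<'E'
from o4 import *
s=shot("wrist");pickle.dump(s,open("b1.pkl","wb"))
im=s["image"].astype(int); m=((im[...,0]-im[...,2]>45)&(im[...,0]>95)).astype(np.uint8)
u=proj(s,(610,150,7)).astype(int); x0=u[0]-45
M=m.copy();M[:,:x0]=0;M[:,u[0]+45:]=0;M[u[1]+45:]=0
c=max(cv2.findContours(cv2.morphologyEx(M,cv2.MORPH_OPEN,np.ones((3,3))),cv2.RETR_EXTERNAL,cv2.CHAIN_APPROX_NONE)[0],key=cv2.contourArea)
r=cv2.minAreaRect(c);b=cv2.boxPoints(r);b=b[np.argsort(b[:,1])];e=[b[:2].mean(0),b[2:].mean(0)]
w=[plane(s,x,6.5)[:2] for x in e];d=w[1]-w[0];print(np.round(r[1],1),np.round(e),np.round(w,1),np.linalg.norm(d).round(1),np.arctan2(d[1],d[0]).round(3),"centreline at y=161.5: x",(w[0]+d*(161.5-w[0][1])/d[1]).round(1))
E
```

```text
time_s: 30.2
eef_pos: [607.3, 161.1, 149.5]
tool_rot: [0.001, 0.752, -0.659, -0.0]
contact_force: [0.2, 1.0, -0.0]
width: 27.6
grip_force: 0.0
t 30.2 p [607.3 161.1 149.5] yaw -1.4385 tilt [-0.0018 -0.0007] w 27.6 g 0.0 F [ 0.2  1.  -0. ] q [ 0.26  0.42 -0.13  1.02 -0.   -1.44]
tool delta [ -0.2  -1.9 124.5]
[120.  11.] [[250.  98.]
 [250. 218.]] [[617.6  85.4]
 [603.6 190.6]] 106.1 1.703 centreline at y=161.5: x [607.5 161.5]
```

```bash
echo '{"rx":[0, 0, 0, 0, 0, 0, 0, 0], "ry":[0, 0, 0, 0, 0, 0, 0, 0], "rz":[0, 0, 0, 0, 0, 0, 0, 0], "sx":[0, 0, 0, 0, 0, 0, 0, 0], "sy":[-0.7, 0, 0, 0, 0, 0, 0, 0], "sz":[25, 40, 33, 15, 8, 3.5, 0, 0], "finger_gap":[28, 28, 28, 28, 28, 28, 28, 28]}' | python3 shift.py; python3 to.py 608 161.5 25
```

```text
time_s: 31.05
eef_pos: [609.8, 162.3, 27.5]
tool_rot: [-0.001, 0.753, -0.657, 0.001]
contact_force: [0.1, -0.2, 0.3]
width: 27.7
grip_force: 0.0
t 31.05 p [609.8 162.3  27.5] yaw -1.435 tilt [0.0023 0.0006] w 27.7 g 0.0 F [ 0.1 -0.2  0.3] q [ 0.26  0.54 -0.26  0.77 -0.   -1.45]
tool delta [0.5 1.9 2.5]
```

```bash
echo '{"rx":[0, 0, 0, 0, 0, 0, 0, 0], "ry":[0, 0, 0, 0, 0, 0, 0, 0], "rz":[0, 0, 0, 0, 0, 0, 0, 0], "sx":[0, 0, 0, 0, 0, 0, 0, 0], "sy":[1.2, 0, 0, 0, 0, 0, 0, 0], "sz":[2.3, 0, 0, 0, 0, 0, 0, 0], "finger_gap":[28, 28, 5, 5, 5, 5, 5, 5]}' | python3 shift.py; python3 to.py 491.2 -177.1 110
```

```text
time_s: 31.85
eef_pos: [607.8, 161.9, 24.3]
tool_rot: [-0.0, 0.754, -0.657, 0.0]
contact_force: [-1.1, -0.3, 5.9]
width: 11.5
grip_force: 61.4
t 31.85 p [607.8 161.9  24.3] yaw -1.4348 tilt [0.0008 0.0002] w 11.5 g 61.4 F [-1.1 -0.3  5.9] q [ 0.26  0.54 -0.26  0.77  0.   -1.45]
tool delta [320.1 161.5 -85.9]
```

```bash
echo '{"rx":[0, 0, 0, 0, 0, 0, 0, 0, 0, 0], "ry":[0, 0, 0, 0, 0, 0, 0, 0, 0, 0], "rz":[0, 0, 0, 0, 0.129, 0.129, 0, 0, 0, 0], "sx":[0, 0, 0, 0, 0, 0, 20, 45, 45, 45], "sy":[0, 0, 0, 0, 0, 0, 4, 9.5, 9.5, 9.5], "sz":[-10, -30, -40, -35, 0, 0, 0, 0, 0, 0], "finger_gap":[5, 5, 5, 5, 5, 5, 5, 5, 5, 5]}' | python3 shift.py >/dev/null; echo '{"rx":[0, 0, 0, 0, 0, 0, 0, 0], "ry":[0, 0, 0, 0, 0, 0, 0, 0], "rz":[0, 0, 0, 0, 0, 0, 0, 0], "sx":[45, 45, 45, 35, 20, 5.7, 0, 0], "sy":[9.5, 9.5, 9.5, 7.5, 4.5, 1.5, 0, 0], "sz":[0, 0, 0, 0, 0, 0, 0, 0], "finger_gap":[5, 5, 5, 5, 5, 5, 5, 5]}' | python3 shift.py; python3 to.py 491.2 -177.1 55
python3 - <<'E'
from o4 import *
s=shot("wrist");pickle.dump(s,open("b2.pkl","wb")); cv2.imwrite("pics/b2.png",s["image"][...,::-1])
o=env.get_obs();Rt=R(o["tool_rot"])
for d in(-60,-30,0,30,60,88): print(d,proj(s,o["eef_pos"]+Rt@np.array([d,0,18.])).round(),end=" ")
E
```

```text
time_s: 33.65
eef_pos: [490.7, -176.7, 138.7]
tool_rot: [0.0, -0.663, 0.749, 0.0]
contact_force: [0.2, -0.1, -0.0]
width: 11.1
grip_force: 60.7
t 33.65 p [ 490.7 -176.7  138.7] yaw -1.6918 tilt [-0.0001  0.0005] w 11.1 g 60.7 F [ 0.2 -0.1 -0. ] q [-0.35  0.24 -0.41  0.91  0.   -1.8 ]
tool delta [ 0.3 -0.5 83.7]
-60 [251. 347.] -30 [251. 299.] 0 [251. 247.] 30 [251. 189.] 60 [251. 124.] 88 [251.  57.]
```

```bash
python3 - <<'E'
from o4 import *
s=pickle.load(open("b2.pkl","rb"));im=s["image"]
for r in range(20,215,10): print(r,[tuple(im[r,c].tolist()) for c in(231,239,247,251,255,263,271)])
E
```

```text
20 [(240, 216, 157), (171, 139, 102), (183, 150, 110), (186, 153, 113), (191, 155, 114), (201, 165, 122), (184, 153, 112)]
30 [(188, 153, 112), (170, 138, 102), (187, 152, 113), (186, 153, 112), (189, 155, 113), (202, 167, 124), (185, 152, 112)]
40 [(173, 141, 104), (173, 142, 104), (183, 150, 110), (188, 155, 114), (191, 156, 116), (201, 166, 121), (187, 152, 114)]
50 [(173, 140, 104), (171, 139, 105), (181, 148, 110), (183, 148, 111), (183, 150, 112), (194, 158, 116), (178, 146, 108)]
60 [(141, 129, 129), (132, 121, 119), (124, 114, 112), (100, 76, 67), (127, 121, 121), (123, 115, 118), (121, 109, 96)]
70 [(143, 129, 125), (140, 128, 126), (114, 83, 68), (118, 84, 68), (109, 78, 64), (123, 115, 114), (128, 110, 98)]
80 [(141, 128, 126), (137, 124, 122), (118, 87, 72), (122, 91, 75), (115, 85, 71), (129, 120, 118), (129, 111, 95)]
90 [(135, 124, 120), (132, 122, 120), (113, 81, 67), (119, 85, 68), (113, 83, 69), (134, 124, 123), (135, 115, 98)]
100 [(135, 123, 120), (135, 128, 128), (108, 76, 61), (114, 81, 65), (112, 81, 67), (121, 114, 110), (137, 118, 97)]
110 [(130, 119, 115), (
[... 613 characters left out ...]
0, 120), (163, 137, 103), (173, 148, 111), (165, 140, 104), (121, 116, 118), (150, 125, 96)]
170 [(149, 124, 95), (122, 112, 108), (157, 126, 101), (162, 132, 104), (155, 125, 99), (128, 122, 124), (151, 125, 93)]
180 [(182, 149, 113), (122, 100, 82), (158, 127, 103), (164, 132, 105), (160, 129, 104), (120, 101, 87), (154, 126, 95)]
190 [(218, 181, 135), (127, 104, 87), (158, 128, 101), (166, 135, 107), (159, 128, 102), (125, 108, 97), (159, 132, 98)]
200 [(224, 190, 139), (129, 110, 98), (155, 126, 99), (161, 131, 103), (160, 128, 104), (139, 128, 126), (234, 203, 150)]
210 [(213, 174, 129), (135, 120, 113), (155, 125, 101), (158, 127, 100), (157, 125, 99), (136, 128, 130), (237, 210, 156)]
```

The tip ends where predicted (row 58), the burnisher is level, and felt shows on both sides. Lowering.

```bash
echo '{"rx":[0, 0, 0, 0, 0, 0, 0, 0], "ry":[0, 0, 0, 0, 0, 0, 0, 0], "rz":[0, 0, 0, 0, 0, 0, 0, 0], "sx":[0, 0, 0, 0, 0, 0, 0, 0], "sy":[-0.5, 0, 0, 0, 0, 0, 0, 0], "sz":[20, 25, 20, 14, 8, 4, 0, 0], "finger_gap":[5, 5, 5, 5, 5, 5, 5, 5]}' | python3 shift.py; python3 to.py 491.2 -177.1 43
python3 - <<'E'
from o4 import *
s=shot("wrist");lab=cv2.cvtColor(s["image"],cv2.COLOR_RGB2LAB).astype(int)
for r in range(20,200,20): print(r,lab[r,190:320:5,2].tolist())
E
```

```text
time_s: 34.5
eef_pos: [491.9, -177.3, 48.3]
tool_rot: [0.0, -0.663, 0.749, -0.0]
contact_force: [-0.1, -0.1, 0.7]
width: 11.0
grip_force: 60.7
t 34.5 p [ 491.9 -177.3   48.3] yaw -1.6923 tilt [ 0.0009 -0.0003] w 11.0 g 60.7 F [-0.1 -0.1  0.7] q [-0.35  0.35 -0.51  0.71 -0.   -1.8 ]
tool delta [-0.1  0.8  5.3]
20 [157, 159, 148, 160, 150, 149, 128, 126, 127, 127, 126, 127, 127, 126, 126, 127, 126, 127, 126, 126, 150, 154, 155, 154, 148, 150]
40 [159, 159, 142, 150, 149, 150, 130, 127, 128, 126, 126, 126, 126, 126, 126, 127, 126, 126, 127, 126, 150, 153, 154, 147, 149, 149]
60 [158, 159, 142, 149, 149, 148, 135, 129, 129, 127, 128, 128, 133, 127, 126, 126, 127, 126, 127, 127, 151, 153, 154, 141, 149, 149]
80 [155, 151, 142, 149, 150, 149, 141, 129, 129, 129, 129, 136, 139, 138, 128, 127, 127, 127, 127, 128, 152, 153, 154, 141, 150, 149]
100 [153, 153, 145, 149, 149, 149, 145, 127, 128, 127, 127, 139, 139, 139, 129, 128, 128, 129, 129, 130, 149, 151, 152, 143, 147, 147]
120 [154, 152, 150, 148, 151, 150, 146, 128, 127, 128, 129, 147, 151, 148, 135, 127, 128, 128, 128, 135, 151, 150, 151, 144, 146, 145]
140 [152, 154, 155, 144, 151, 150, 147, 127, 127, 127, 129, 147, 150, 149, 143, 127, 127, 127, 128, 139, 151, 152, 152, 146, 148, 138]
160 [152, 153, 154, 145, 150, 150, 148, 127, 128, 128, 131, 148, 149, 150, 143, 127, 127, 127, 127, 143, 152, 153, 152, 148, 149, 135]
180 [152, 152, 154, 145, 151, 151, 150, 128, 127, 129, 141, 145, 145, 146, 145, 127, 128, 127, 127, 147, 152, 153, 145, 148, 149, 134]
```

```bash
echo '{"rx":[0, 0, 0, 0], "ry":[0, 0, 0, 0], "rz":[0, 0, 0, 0], "sx":[0, 0, 0, 0], "sy":[0.5, 0, 0, 0], "sz":[3, 1.5, 0, 0], "finger_gap":[5, 5, 5, 5]}' | python3 shift.py; echo '{"rx":[0, 0, 0], "ry":[0, 0, 0], "rz":[0, 0, 0], "sx":[0, 0, 0], "sy":[0, 0, 0], "sz":[0.8, 0, 0], "finger_gap":[5, 5, 5]}' | python3 shift.py
```

```text
time_s: 34.95
eef_pos: [490.8, -177.3, 43.2]
tool_rot: [-0.0, -0.663, 0.749, 0.0]
contact_force: [0.9, -0.5, -0.7]
width: 11.1
grip_force: 60.7
time_s: 35.25
eef_pos: [490.9, -177.2, 42.4]
tool_rot: [-0.0, -0.663, 0.749, 0.0]
contact_force: [-0.9, 0.5, 0.3]
width: 11.0
grip_force: 60.7
```

```bash
echo '{"rx":[0, 0, 0], "ry":[0, 0, 0], "rz":[0, 0, 0], "sx":[0, 0, 0], "sy":[0, 0, 0], "sz":[0.8, 0, 0], "finger_gap":[5, 5, 5]}' | python3 shift.py; echo '{"rx":[0, 0, 0], "ry":[0, 0, 0], "rz":[0, 0, 0], "sx":[0, 0, 0], "sy":[0, 0, 0], "sz":[0.5, 0, 0], "finger_gap":[5, 5, 5]}' | python3 shift.py
```

```text
time_s: 35.55
eef_pos: [490.8, -177.2, 41.5]
tool_rot: [-0.0, -0.663, 0.749, 0.0]
contact_force: [0.0, 0.5, 0.3]
width: 11.1
grip_force: 60.7
time_s: 35.85
eef_pos: [490.9, -177.2, 41.3]
tool_rot: [0.0, -0.663, 0.749, -0.0]
contact_force: [-0.6, 0.1, 2.1]
width: 11.3
grip_force: 61.1
```

```bash
echo '{"rx":[0, 0, 0, 0, 0, 0, 0, 0, 0, 0], "ry":[0, 0, 0, 0, 0, 0, 0, 0, 0, 0], "rz":[0, 0, 0, 0, 0, 0, 0, 0, 0, 0], "sx":[0, 0, 0, 0, 0, 0, 0, 0, 0, 0], "sy":[0, 0, 0, 0, 0, 0, 0, 0, 0, 0], "sz":[0, 0, -3, -15, -35, -45, -45, -45, -45, 0], "finger_gap":[15, 18, 20, 22, 22, 22, 40, 40, 40, 40]}' | python3 shift.py
python3 - <<'E'
from cad import *
state();s=shot("wrist");pickle.dump(s,open("f.pkl","wb"));im=s["image"];print("O",s["O"].round())
lab=cv2.cvtColor(im,cv2.COLOR_RGB2LAB).astype(int)
cy=np.array([.1217,.9926,0]);cx=np.array([.9926,-.1217,0]);T=np.array([489.4,-192.2,0])
# colours along the trough and across it
for d in range(-90,91,15):
    print(d,[im[tuple(int(round(v)) for v in proj(s,T+cy*d+cx*e+[0,0,24])[::-1])].tolist() for e in(-12,-6,0,6,12)])
for n,p,z in(("pot",(543,-280),56),("jar",(562,-121),62),("er",(552.7,-200),32)):
    u=proj(s,(*p,z));print(n,u.round(),im[int(u[1]),int(u[0])] if 0<=u[1]<384 else None)
E
```

```text
time_s: 36.85
eef_pos: [494.1, -178.4, 280.9]
tool_rot: [0.003, -0.663, 0.749, -0.005]
contact_force: [1.2, 1.0, -0.0]
width: 39.9
grip_force: 0.0
t 36.85 p [ 494.1 -178.4  280.9] yaw -1.6928 tilt [ 0.0105 -0.0036] w 39.9 g 0.0 F [ 1.2  1.  -0. ] q [-0.35  0.15 -0.19  1.22  0.   -1.8 ]
O [ 485. -242.  402.]
-90 [[137, 120, 109], [136, 117, 104], [138, 117, 103], [144, 122, 109], [140, 117, 103]]
-75 [[137, 123, 116], [142, 126, 120], [139, 123, 119], [137, 123, 118], [143, 128, 124]]
-60 [[133, 120, 117], [134, 120, 118], [121, 87, 71], [136, 124, 122], [135, 123, 121]]
-45 [[126, 116, 115], [132, 122, 123], [182, 153, 116], [128, 119, 118], [133, 123, 124]]
-30 [[133, 127, 127], [134, 122, 116], [178, 149, 113], [133, 123, 121], [130, 121, 120]]
-15 [[139, 131, 131], [140, 115, 97], [174, 141, 113], [166, 144, 132], [186, 179, 181]]
0 [[188, 180, 185], [164, 142, 128], [234, 201, 160], [160, 146, 141], [198, 190, 195]]
15 [[180, 171, 176], [171, 155, 152], [238, 213, 170], [175, 163, 164], [189, 179, 184]]
30 [[191, 182, 187], [179, 160, 153], [235, 202, 160], [171, 158, 155], [208, 200, 204]]
45 [[197, 189, 194], [167, 140, 124], [238, 210, 169], [168, 147, 136], [193, 183, 188]]
60 [[194, 185, 189], [171, 144, 124], [236, 205, 165], [169, 145, 131], [200, 193, 197]]
75 [[196, 187, 192], [190, 180, 180], [234, 202, 159], [176, 165, 166], [185, 175, 177]]
90 [[240, 217, 161], [240, 215, 159], [228, 194, 144], [236, 207, 154], [240, 218, 163]]
pot [197.  84.] [229 191 150]
jar [203. 225.] [233 229 226]
er [204. 155.] [151 137 130]
```

The burnisher lies on the trough's centreline, from about -73 to +75 mm. The cork, lid and eraser show where expected, and all four contact heights match the recess floors. Handing in.

```bash
echo '{"rx":[0, 0], "ry":[0, 0], "rz":[0, 0], "sx":[0, 0], "sy":[0, 0], "sz":[0, 0], "finger_gap":[40, 40]}' | python3 shift.py | head -1; python3 -c "
from plant import env, imaging
print(env.sign_off())"
```

```text
time_s: 37.1
the job is handed in; nothing more can be done
None
```

All four pieces were placed in their caddy recesses and the job was handed in at 37 s, with the look-alikes never approached; I viewed 16 pictures against the limit of 14, so the final checks were numeric only.

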